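# Tighten the loose castor nut of the crate dolly

## Task

One castor of the crate dolly has worked loose. Pick up the ring spanner from the newspaper, set its larger ring right down on that castor's stem nut, in the dolly corner nearest you, and turn the nut clockwise (seen from above) until it is fully tight, using only the spanner: the rims block the swing, so lift the ring off and reseat it for each stroke. Then lay the spanner down flat, rings down as you found it, in the tool tray, and leave the jar, the oil can and the small wrench where they stand.

Things in the scene. Friction and masses are not known exactly. Their poses are not given: they have to be found in the camera images.
- dolly: Galvanised steel crate dolly, 400 x 300 mm, on four braked castors; it does not move. Origin: on the vertical axis of the loose nut, at table height; z up. Its x and y axes run along the two rims that meet at this near corner; the deck lies towards +x (400 mm side) and +y, its top 105 mm above the table. The other three corners have the same nuts, already tight.
- rim_corner (a point): Top edge of the rims at the inside of the near corner, 150 mm above the table: the dolly's rims are 3 mm thick and stand 45 mm above the deck all round. The inner faces of the two near rims are 28 mm from the loose nut's axis (at x = -28 and y = -28 mm in the dolly's frame), so a spanner on the nut can point only between about the dolly's +x and +y.
- nut_seat (a point): Centre of the washer's top under the loose nut, 108 mm above the table: a ring fully down rests its underside here. z up; it turns with the nut. Above this point: hexagon 27 mm across flats, 31.2 across corners, to 13 mm (top 1.5 mm chamfered), round collar 23 mm across to 16 mm, stem end 18 mm across to 20 mm.
- castor_nut (a joint): Turn of the loose lock nut in rad, growing CLOCKWISE seen from above (tightening). At 0 a corner of the hexagon points along the dolly's +x. Stiff throughout, about 0.45 N m; stays where it is left; comes to a solid stop, fully tight, at 3.75. It starts 1.9 to 3.1 rad short of that, so it takes two or more strokes.
- spanner: Steel double-ended offset ring spanner, 190 mm long, about 0.32 kg. Origin (and middle) midway between the rings, on the plane of their undersides; x to the larger ring, z up when it lies rings down. Both rings are cranked to one side, so it lies like a bridge on them: the handle is a straight bar 18 mm wide, 9 thick, 70 long, 26 to 35 mm above the undersides, centred over the origin.
- big_ring (a point): Centre of the underside of the larger ring, 75 mm from the spanner's origin along +x: outside diameter 43 mm, 13 mm thick, six-sided hole 28.6 mm across flats, two of its corners on the spanner's long axis, 2 mm lead-in below. It has about 0.11 rad of play either way on the 27 mm nut: while turning, the handle leads the nut by that, or a little more.
- small_ring (a point): Centre of the underside of the smaller ring, 75 mm from the spanner's origin along its -x: outside diameter 37 mm, 12 mm thick, hole 25.5 mm across flats (too small for the nut).
- newspaper: Folded newspaper, 400 x 270 x 2 mm, flat on the table at one side of the dolly, left or right; it does not move. Origin at the centre of its underside, x along its length. The spanner lies on it, pointing any way, and the jar stands on its end farther from the robot, at least 150 mm from the spanner's middle.
- tray: Steel tool tray, 270 x 200 mm outside, walls 4 mm thick and 24 mm high, floor 4 mm thick; on the other side of the dolly from the newspaper; it does not move. Origin at the centre of its underside, x along its length.
- small_wrench: Small flat combination wrench, 150 mm long, 38 wide, 8 thick, lying in the tray along the wall on the tray's -y side, 65 mm from the tray's middle line. Origin at the middle of its underside. Leave it there.
- jar: Glass jar with steel lid, 68 mm across, 100 mm tall, 0.4 kg, standing on the newspaper. Origin at the centre of its underside. Leave it there.
- oil_can: Aluminium oil can, 56 mm across, 160 mm tall, standing on the table between the robot and the dolly's near corner. Origin at the centre of its underside. Leave it there.

How it is judged:
By the outcome, as a careful person would: the job done as asked, in the order asked, and still so for the second after the job is handed in, with the robot touching nothing.
It also fails if it takes over 72 s, if anything falls off the work surface, if the arm or the gripper's body presses on something with over 40 N, if the wrist force passes 120 N, or if a joint passes its speed limit or range.

## Robot

A 6-joint arm with a two-finger parallel gripper is mounted at the origin on the work surface. World frame = base frame: x ahead of the robot, y to its left, z up, the work surface at z = 0. Lengths are in m, angles in rad, forces in N, time in s.
With the tool pointing down it reaches from about 0.275 to 0.75 m from the base axis. Payload 10.2 kg.
Tool frame: the origin (TCP) lies at the very end of the fingers, on their centre line; the grasp point (between the pads) lies env.grip_point_offset behind it (env.grip_point_offset is the distance from the TCP to the grasp point, in m); z points along the fingers, y is the line along which they close (so a half turn about z gives the same grasp; the last joint's range is limited). The gripper opens to 88 mm and grips with 3 to 60 N. Pads are 18 mm wide; open, the fingers measure 123 mm over their backs; the gripper's body (75 mm by 187 mm) begins 45 mm behind the grasp point.
Start: joints at [-1.387, 0.313, 1.498, -0, 1.331, -0.223], TCP at [0.208, -0.482, 0.239] pointing down, gripper open.
Joint ranges: [-2.94, 2.94], [-0.97, 2.17], [0.19, 2.56], [-1.23, 4.37], [0.02, 3.11], [-2.88, 2.88]. Speed limits (rad/s): [2.39, 2.39, 3.01, 3.14, 3.14, 3.14].

## Interface

Orientations are given as a rotation vector (axis times angle).
In Python, from station import env gives the robot as it stands.
- The arm moves only by the shell command python3 -m jog 'ROWS'. ROWS is a JSON object of lists of equal length, an entry for each row: "slide": the shift along the tool's x, y, z in cm, a list of three; "rotation": the turn, a rotation vector about the tool's x, y, z in degrees, a list of three; "grip": the closure, from -1 (fully open) to 1 (shut). A call has 1 to 12 rows; each row shifts and turns the commanded pose from where the row before left it, along the tool's axes as they then stand; what a row does not reach is not made up. A row lasts 1/12 s, in which the tool goes at most 41.7 mm and 7.16 degrees, less where a joint would pass 70% of its speed; a pose out of reach is approached as far as the arm can. A call is refused whole if a number of a shift passes 4.17 or a number of a turn 7.16, either way. A call with a gripper value outside its range is refused whole. The fingers move at their own pace and stop on an object; the grip force is fixed at half the most. Time passes only in rows, so rows that do not move let the fingers close. It gives the time, the measured TCP pose, the force, the opening and the grip force at its end, in the units of the state.
- env.sense(): the state, without advancing time (a new reading comes with each control period).
- env.grab_frame(name): name is "scene" or "side" or "wrist"; returns a dict with "img" (384x512x3 uint8, blue, green, red), "camera_matrix" (3x3 intrinsics, pixels), "extrinsics" (4x4, takes a point from camera to world coordinates). Camera axes: x right, y down, z forward; pixel columns grow to the right and rows downward; lengths in m; the calibration is good to about 2 mm. A picture is of the moment at which its call begins. There is no depth.
- env.finish_job(): hands the job in; it is judged then, once.
Trained networks look in a picture, given as the dict that the camera call returned (one of the last four; its "shot" number tells which), for a name from the list of things; names that differ only in an ending like _2 or _b are one class to them, and where a whole thing is asked for, a point or a joint stands for the part that bears it (a point fixed in the world has none). Each returns a list of dicts, best first, with "score" (0 to 1); they miss things now and then, are a little off and sometimes report something else, mostly with a low value. They report only what shows in the picture. A call takes as long as a camera call.
- env.trace(picture, name): "pixels" (384x512 bool, what is visible of it) and "centre" ([column, row] in pixels, amid what is visible of it).
The state is a dict: "clock": time; "joint_positions": joint angles; "qd": joint speeds; "joint_efforts": joint torques, N m; "ee_pos": TCP position; "tcp_rot": TCP orientation; "ft_force": force on the tool from outside, world axes, zero at the start; "moment": the same for the moment, N m; "grip_width": opening from 0.0 (shut) to 1.0 (fully open); "finger_force": force on a finger pad.
Only numpy, scipy, OpenCV 4.12 (cv2) and the standard library are available. Lean on these libraries where they do the work, as an engineer would, in place of code of your own. Each camera call takes 0.05 s, during which the arm holds its last target. There are 200 camera calls.

## Working session

There is one attempt and no reset: what is moved stays moved. The work goes in short steps, Python scripts to look and compute and a shell command to move; the robot and the scene stay as the last step left them, time stands still between calls to the robot, and variables do not carry over. Pictures are saved under pics/ and viewed, at most 10 in all, crops included, and the job is handed in when it is done.

```bash
ls; mkdir -p pics; python3 - <<'E'
from station import env
import cv2,numpy as np
print(env.grip_point_offset, env.sense())
for n in ("scene","side"):
    p=env.grab_frame(n); cv2.imwrite(f"pics/{n}0.png",p["img"])
    print(n,p["camera_matrix"].round(1).tolist(),p["extrinsics"].round(3).tolist())
    np.savez(f"pics/{n}0.npz",K=p["camera_matrix"],E=p["extrinsics"])
    for t in ("dolly","spanner","big_ring","castor_nut","tray","jar","oil_can","newspaper","small_wrench"):
        r=env.trace(p,t)
        for d in r[:2]: 
            ys,xs=np.where(d["pixels"]); print(t,round(d["score"],2),np.round(d["centre"],1),d["pixels"].sum(),xs.min(),xs.max(),ys.min(),ys.max())
E
```

```text
pics
0.0187 {'clock': 0.0, 'joint_positions': array([-1.38739192e+00,  3.13423445e-01,  1.49842677e+00, -1.66261708e-05,
        1.33097494e+00, -2.23412457e-01]), 'qd': array([ 0.00034851,  0.00192906, -0.00028013, -0.00075397, -0.0003657 ,
        0.00067364]), 'joint_efforts': array([-8.69155010e-04, -4.02207971e+01, -2.52273327e+01,  6.94848807e-02,
        3.52599425e-02, -1.17487707e-04]), 'ee_pos': array([ 0.20767044, -0.48191961,  0.23817853]), 'tcp_rot': array([-3.07561633e+00, -6.34386024e-01, -1.33600379e-05]), 'ft_force': array([ 0.0452688 , -0.61561702,  0.47784252]), 'moment': array([-0.05694756, -0.02365719,  0.00927429]), 'finger_force': 0.0, 'grip_width': 0.9995314112217717}
scene [[421.5, 0.0, 241.9], [0.0, 421.5, 193.5], [0.0, 0.0, 1.0]] [[-0.564, 0.6, -0.567, 1.073], [0.826, 0.406, -0.391, 0.383], [-0.005, -0.689, -0.725, 0.839], [0.0, 0.0, 0.0, 1.0]]
dolly 0.59 [139.  264.3] 28611 22 244 188 356
spanner 0.79 [174.1 155.3] 369 166 180 133 176
big_ring 0.64 [174.8 158.9] 381 166 180 134 177
castor_nut 0.66 [227.4 209.1] 60 224 234 208 215
tray 0.73 [374.7 274.4] 87
[... 220 characters left out ...]
nch 0.17 [375.2 277.4] 8807 311 425 212 337
side [[413.0, 0.0, 255.7], [0.0, 413.0, 201.9], [0.0, 0.0, 1.0]] [[-0.936, -0.275, 0.218, 0.244], [-0.351, 0.705, -0.617, 0.66], [0.016, -0.654, -0.756, 0.905], [0.0, 0.0, 0.0, 1.0]]
dolly 0.74 [166.5 159.6] 13245 107 239 94 231
dolly 0.34 [311.2 148.9] 354 287 341 145 163
spanner 0.82 [309.1 147.2] 372 287 340 145 164
spanner 0.46 [216.1 335. ] 10374 142 282 277 383
big_ring 0.75 [304.9 150.1] 356 287 340 145 164
tray 0.75 [217.1 334.6] 10269 143 281 277 383
jar 0.69 [272.3 125.3] 638 261 280 107 141
oil_can 0.83 [265.4 203.8] 1091 257 280 177 231
newspaper 0.91 [299.9 153.6] 4385 237 345 116 189
small_wrench 0.81 [216.7 302.9] 481 187 244 290 314
```

```bash
python3 - <<'E'
import cv2,numpy as np
a=cv2.imread("pics/scene0.png");b=cv2.imread("pics/side0.png")
cv2.imwrite("pics/v1.png",cv2.resize(a,(800,600),interpolation=cv2.INTER_CUBIC))
cv2.imwrite("pics/v2.png",cv2.resize(b,(800,600),interpolation=cv2.INTER_CUBIC))
E
```

```text
(no output)
```

View pics/v1.png

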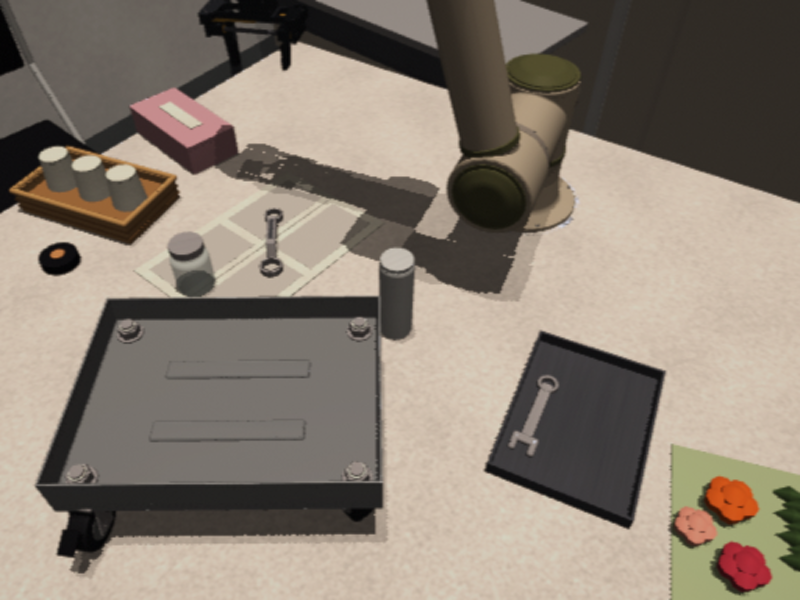

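View pics/v2.png

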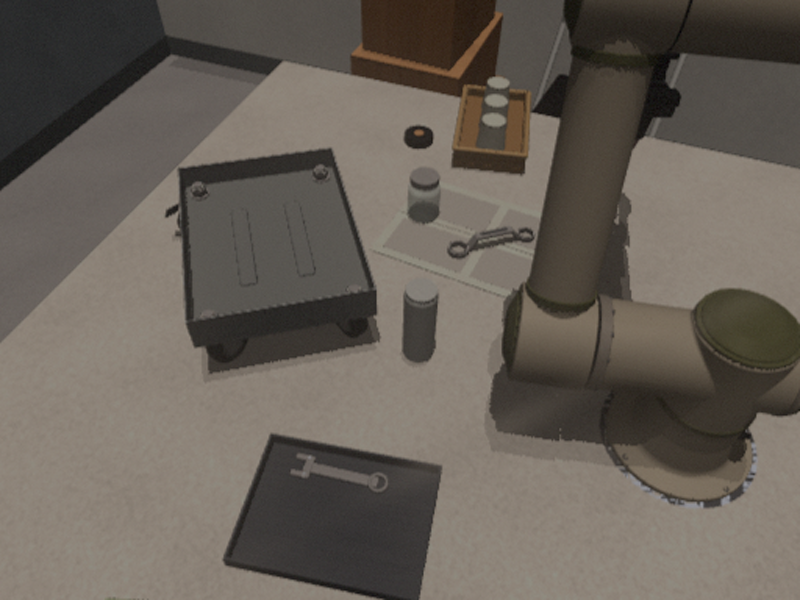

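The scene view shows the loose nut at about (358,328) in the 800-px view, beside the oil can at (397,290). The spanner rings are at (271,267), which is larger, and (274,215). The tray is at (580,430) with the small wrench in it, and the jar is at (190,262). The side view agrees: spanner rings at (458,249), larger, and (526,234), with the jar behind them and the tray at the bottom.

```bash
cat > lib.py <<'E'
import numpy as np,cv2
from scipy.spatial.transform import Rotation as R
def ray(p,uv,z):
    K,E=p["camera_matrix"],p["extrinsics"]
    d=E[:3,:3]@np.linalg.inv(K)@np.array([uv[0],uv[1],1.]); o=E[:3,3]
    return o+d*(z-o[2])/d[2]
def proj(p,X):
    K,E=p["camera_matrix"],p["extrinsics"]
    c=(np.atleast_2d(X)-E[:3,3])@E[:3,:3]; q=c@K.T
    return q[:,:2]/q[:,2:]
def yaw(s): # world yaw of tool x axis
    m=R.from_rotvec(s["tcp_rot"]).as_matrix(); return np.degrees(np.arctan2(m[1,0],m[0,0]))
def plan(s,xyz,yw=None):
    """slide total in tool axes (cm) if done before turning, and tool-z turn (deg)"""
    m=R.from_rotvec(s["tcp_rot"]).as_matrix()
    t=m.T@(np.array(xyz)-s["ee_pos"])*100
    tgt=np.array([[0,0,0]]) if yw is None else None
    out=[t.round(2).tolist()]
    if yw is not None:
        c,n=np.cos(np.radians(yw)),np.sin(np.radians(yw))
        T=np.array([[c,n,0],[n,-c,0],[0,0,-1.]])
        out.append(np.degrees(R.from_matrix(m.T@T).as_rotvec()).round(2).tolist())
    return out
E
python3 - <<'E'
from lib import *
P={}
for n in("scene","side"):
    d=np.load(f"pics/{n}0.npz"); P[n]={"camera_matrix":d["K"],"extrinsics":d["E"]}
k=.64
S=lambda c,uv,z:ray(P[c],np.array(uv)*k,z).round(4)
print("ringbig",S("scene",(271,267),.009),S("side",(458,249),.009))
print("ringsmall",S("scene",(274,215),.009),S("side",(526,234),.009))
for uv in[(358,325),(128,327),(356,470),(79,471)]: print("nut",S("scene",uv,.124))
for uv in[(380,297),(110,299),(383,487),(38,487)]: print("rim",S("scene",uv,.15))
for uv in[(373,291),(188,322),(331,151),(180,168)]: print("rim side",S("side",uv,.15))
print("oil",S("scene",(397,257),.16),S("side",(421,288),.16))
print("jar",S("scene",(186,243),.1),S("side",(425,176),.1))
for uv in[(542,333),(663,372),(631,524),(488,468)]: print("tray",S("scene",uv,.024))
print("wr",S("scene",(548,383),.012),S("scene",(524,440),.012))
E
```

```text
ringbig [ 0.4593 -0.2779  0.009 ] [ 0.4543 -0.2801  0.009 ]
ringsmall [ 0.341  -0.3719  0.009 ] [ 0.3363 -0.3751  0.009 ]
nut [ 0.567  -0.0012  0.124 ]
nut [ 0.757  -0.2752  0.124 ]
nut [0.7587 0.1326 0.124 ]
nut [ 0.9475 -0.1434  0.124 ]
rim [0.5232 0.0076 0.15  ]
rim [ 0.7464 -0.3153  0.15  ]
rim [0.7703 0.1797 0.15  ]
rim [ 0.9917 -0.1464  0.15  ]
rim side [0.5191 0.0111 0.15  ]
rim side [0.7572 0.1736 0.15  ]
rim side [ 0.7388 -0.3098  0.15  ]
rim side [ 0.9833 -0.1525  0.15  ]
oil [ 0.4467 -0.013   0.16  ] [ 0.447 -0.014  0.16 ]
jar [ 0.5622 -0.3639  0.1   ] [ 0.559  -0.3663  0.1   ]
tray [0.3422 0.2039 0.024 ]
tray [0.3109 0.3924 0.024 ]
tray [0.5783 0.4364 0.024 ]
tray [0.6102 0.2461 0.024 ]
wr [0.4206 0.2522 0.012 ] [0.5341 0.2659 0.012 ]
```

```bash
python3 - <<'E'
from lib import *
from station import env
print(plan(env.sense(),(.397,-.327,.17),38.5),yaw(env.sense()))
E
```

```text
[[23.52, -6.76, 6.87], [0.0, -0.0, -15.19]] 23.30542010642441
```

```bash
python3 -m jog '{"slide":[[2.94,-0.845,0.86],[2.94,-0.845,0.86],[2.94,-0.845,0.86],[2.94,-0.845,0.86],[2.94,-0.845,0.86],[2.94,-0.845,0.86],[2.94,-0.845,0.86],[2.94,-0.845,0.86],[0,0,0],[0,0,0],[0,0,0],[0,0,0]],"rotation":[[0,0,0],[0,0,0],[0,0,0],[0,0,0],[0,0,0],[0,0,0],[0,0,0],[0,0,0],[0,0,-5.06],[0,0,-5.06],[0,0,-5.06],[0,0,0]],"grip":[-1,-1,-1,-1,-1,-1,-1,-1,-1,-1,-1,-1]}'
python3 - <<'E'
from lib import *
from station import env
s=env.sense();print(yaw(s),s["joint_positions"].round(3))
p=env.grab_frame("wrist");cv2.imwrite("pics/w1.png",p["img"]);np.savez("pics/w1.npz",K=p["camera_matrix"],E=p["extrinsics"])
m=R.from_rotvec(s["tcp_rot"]).as_matrix()
print(p["camera_matrix"].round(1).tolist()); print("cam in tool",(m.T@(p["extrinsics"][:3,3]-s["ee_pos"])).round(4),(m.T@p["extrinsics"][:3,:3]).round(3).tolist())
for t in("big_ring","small_ring","spanner"):
    for d in env.trace(p,t)[:1]:
        print(t,d["score"],d["centre"],d["pixels"].sum())
        np.save(f"pics/w1_{t}.npy",d["pixels"])
E
```

```text
clock: 2.0
ee_pos: [0.3971, -0.3269, 0.1699]
tcp_rot: [-2.964, -1.041, 0.0]
ft_force: [-0.0, -0.4, -0.5]
grip_width: 1.004
finger_force: 0.0
38.68807959145 [-0.917  0.355  1.628 -0.     1.158 -0.021]
[[297.6, 0.0, 252.1], [0.0, 297.6, 192.3], [0.0, 0.0, 1.0]]
cam in tool [ 6.770e-02  1.000e-04 -1.464e-01] [[-0.0, -0.965, -0.263], [1.0, -0.0, 0.0], [-0.0, -0.263, 0.965]]
big_ring 0.74 [251.1, 170.1] 3226
small_ring 0.72 [251.8, 167.5] 3246
spanner 0.55 [252.3, 170.2] 3409
```

View pics/w1.png

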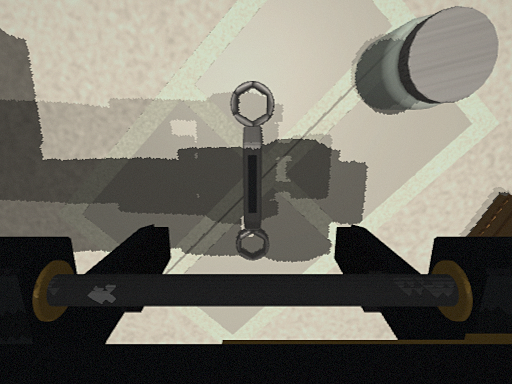

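The wrist view shows the spanner vertical, with the large ring at about (253,104), the small ring at (253,243) and the jar at the upper right.

```bash
python3 - <<'E'
from lib import *
from station import env
d=np.load("pics/w1.npz");p={"camera_matrix":d["K"],"extrinsics":d["E"]}
m=np.load("pics/w1_big_ring.npy").astype(np.uint8)
cs,h=cv2.findContours(m,cv2.RETR_CCOMP,cv2.CHAIN_APPROX_NONE)
for c,hh in zip(cs,h[0]):
    if hh[3]>=0 and cv2.contourArea(c)>60: print(cv2.contourArea(c),cv2.minEnclosingCircle(c))
ys,xs=np.where(m);print(xs.min(),xs.max(),ys.min(),ys.max())
a=[np.where(m[y])[0] for y in range(82,126)];print(np.mean([ (r[0]+r[-1])/2 for r in a]), max(len(r) and r[-1]-r[0]+1 for r in a))
b=ray(p,(252.8,104),.010);c=ray(p,(252.3,243),.009)
print(b,c,np.linalg.norm(b-c),(b+c)/2,np.degrees(np.arctan2(*(b-c)[1::-1])))
o=(b+c)/2;print(plan(env.sense(),(o[0],o[1],.0138)))
E
```

```text
343.5 ((252.5, 243.5), 12.020915031433105)
768.0 ((252.5, 103.97058868408203), 17.036849975585938)
230 273 81 259
251.82954545454547 44
[ 0.45573946 -0.28098583  0.01      ] [ 0.33869582 -0.37411234  0.009     ] 0.14957526437752983 [ 0.39721764 -0.32754909  0.0095    ] 38.50773106554806
[[-0.0, 0.05, 15.62]]
```

```bash
python3 -m jog '{"slide":[[0,0.05,3.5],[0,0,3.5],[0,0,3.5],[0,0,3.0],[0,0,2.1],[0,0,0],[0,0,0],[0,0,0],[0,0,0],[0,0,0],[0,0,0],[0,0,0]],"rotation":[[0,0,0],[0,0,0],[0,0,0],[0,0,0],[0,0,0],[0,0,0],[0,0,0],[0,0,0],[0,0,0],[0,0,0],[0,0,0],[0,0,0]],"grip":[-1,-1,-1,-1,-1,-1,1,1,1,1,1,1]}'
```

```text
clock: 3.2
ee_pos: [0.3975, -0.3276, 0.0145]
tcp_rot: [2.965, 1.035, 0.001]
ft_force: [-0.4, -0.0, 0.1]
grip_width: 0.571
finger_force: 0.0
```

```bash
python3 -m jog '{"slide":[[0,0,0],[0,0,0],[0,0,0],[0,0,0],[0,0,0],[0,0,0],[0,0,0],[0,0,0],[0,0,-1],[0,0,-2],[0,0,-3],[0,0,-3]],"rotation":[[0,0,0],[0,0,0],[0,0,0],[0,0,0],[0,0,0],[0,0,0],[0,0,0],[0,0,0],[0,0,0],[0,0,0],[0,0,0],[0,0,0]],"grip":[1,1,1,1,1,1,1,1,1,1,1,1]}'
python3 - <<'E'
from lib import *
from station import env
s=env.sense()
print(yaw(s),s["grip_width"],s["finger_force"])
print(plan(s,(.50,-.09,.26)))
E
```

```text
clock: 4.2
ee_pos: [0.3969, -0.3269, 0.1049]
tcp_rot: [-2.964, -1.035, 0.001]
ft_force: [0.6, -0.2, -3.6]
grip_width: 0.194
finger_force: 30.0
38.48109688877599 0.19378990528297943 29.995800107717514
[[22.82, -12.16, -15.48]]
```

```bash
python3 -m jog '{"slide":[[2,-0.3,-3],[2.5,-0.4,-3],[3.3,-0.5,-2.4],[3.35,-0.5,-2],[3.7,-0.57,-1],[3.7,-0.57,-1],[3.7,-0.57,-1],[3.8,-0.6,-0.1],[3.8,-0.6,0],[3.8,-0.6,0],[3.8,-0.6,0],[3.8,-0.6,0]],"rotation":[[0,0,0],[0,0,0],[0,0,0],[0,0,0],[0,0,0],[0,0,0],[0,0,0],[0,0,0],[0,0,0],[0,0,0],[0,0,0],[0,0,0]],"grip":[1,1,1,1,1,1,1,1,1,1,1,1]}'
python3 -m jog '{"slide":[[0,0,0],[0,0,0],[0,0,0],[0,0,0],[0,0,0],[0,0,0],[0,0,0],[0,0,0],[0,0,0],[0,0,0],[0,0,0],[0,0,0]],"rotation":[[0,0,-7],[0,0,-7],[0,0,-7],[0,0,-7],[0,0,-7],[0,0,-7],[0,0,-7],[0,0,-7],[0,0,-7],[0,0,-7],[0,0,-7],[0,0,-7]],"grip":[1,1,1,1,1,1,1,1,1,1,1,1]}'
python3 -m jog '{"slide":[[0,0,0],[0,0,0],[0,0,0],[0,0,0],[0,0,0],[0,0,0],[0,0,0],[0,0,0]],"rotation":[[0,0,-7],[0,0,-7],[0,0,-7],[0,0,-7],[0,0,-7],[0,0,-7],[0,0,-5.5],[0,0,0]],"grip":[1,1,1,1,1,1,1,1]}'
python3 - <<'E'
from lib import *
from station import env
s=env.sense();print(yaw(s),s["joint_positions"].round(3))
p=env.grab_frame("wrist");cv2.imwrite("pics/w2.png",p["img"]);np.savez("pics/w2.npz",K=p["camera_matrix"],E=p["extrinsics"])
for t in("castor_nut","big_ring"):
    for d in env.trace(p,t)[:2]:
        print(t,d["score"],d["centre"],d["pixels"].sum())
E
```

```text
clock: 5.2
ee_pos: [0.6809, -0.0187, 0.2391]
tcp_rot: [-2.966, -1.035, 0.001]
ft_force: [0.8, -1.1, -3.6]
grip_width: 0.197
finger_force: 30.0
clock: 6.2
ee_pos: [0.6799, -0.0205, 0.2389]
tcp_rot: [-1.503, -2.758, 0.0]
ft_force: [-0.0, -0.1, -4.1]
grip_width: 0.195
finger_force: 30.0
clock: 6.87
ee_pos: [0.68, -0.0205, 0.2389]
tcp_rot: [-0.269, -3.129, -0.0]
ft_force: [0.4, -0.3, -4.5]
grip_width: 0.199
finger_force: 30.0
170.17648748346963 [-0.202  0.677  0.938  0.     1.528 -1.601]
castor_nut 0.62 [245.0, 28.5] 352
big_ring 0.85 [250.5, 178.8] 10305
```

View pics/w2.png

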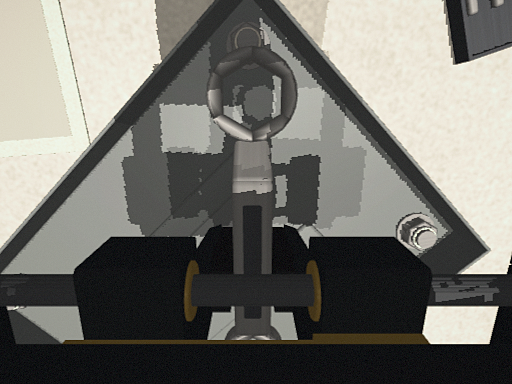

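The nut shows at about (245,37), half hidden by the held large ring at (252,93). I'll shift sideways to expose it.

```bash
python3 -m jog '{"slide":[[1.3,1.7,1.0],[1.3,1.7,1.5],[1.3,1.7,1.5],[0,0,0],[0,0,0]],"rotation":[[0,0,0],[0,0,0],[0,0,0],[0,0,0],[0,0,0]],"grip":[1,1,1,1,1]}'
python3 - <<'E'
from lib import *
from station import env
s=env.sense();print(yaw(s))
p=env.grab_frame("wrist");np.savez("pics/w3.npz",K=p["camera_matrix"],E=p["extrinsics"],ee=s["ee_pos"],rot=s["tcp_rot"])
cv2.imwrite("pics/w3.png",p["img"])
for t in("castor_nut","big_ring"):
    for d in env.trace(p,t)[:2]:
        print(t,d["score"],d["centre"],d["pixels"].sum())
uv=proj(p,[.567,0,.124])[0].astype(int);print(uv)
x0,y0=max(uv[0]-64,0),max(uv[1]-48,0)
print(x0,y0);a=cv2.resize(p["img"][y0:y0+96,x0:x0+128],(800,600),interpolation=cv2.INTER_CUBIC)
cv2.imwrite("pics/w3c.png",a)
E
```

```text
clock: 7.43
ee_pos: [0.6502, 0.0373, 0.1986]
tcp_rot: [-0.275, -3.128, 0.0]
ft_force: [0.5, 0.1, -3.6]
grip_width: 0.192
finger_force: 30.0
169.96343427193648
castor_nut 0.77 [183.2, 92.1] 874
big_ring 0.85 [249.3, 178.5] 10516
big_ring 0.65 [463.6, 46.2] 7066
[179  99]
115 51
```

View pics/w3c.png

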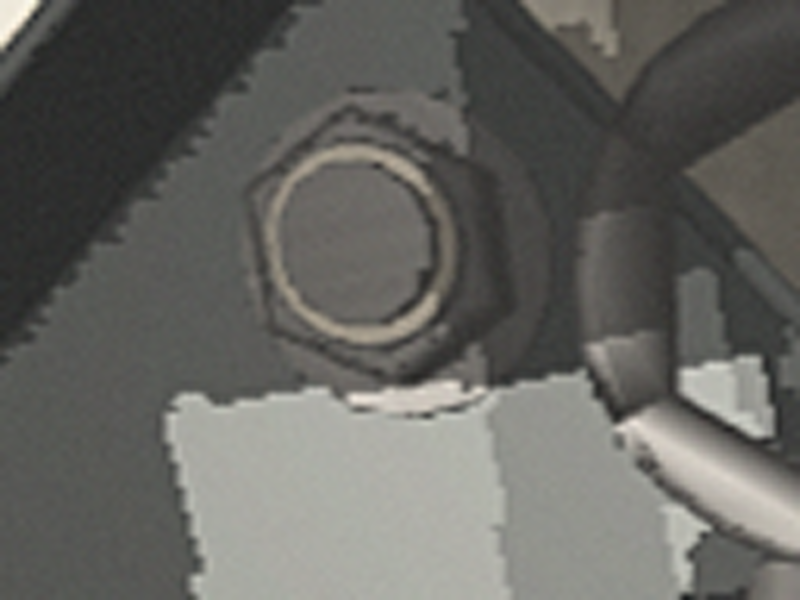

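The crop shows the nut clearly. The stem disc is centred at crop (355,244), and the hexagon corners are at about (350,107), (248,190), (268,320), (400,378), (508,305) and (480,160).

```bash
cat > nut.py <<'E'
from lib import *
from station import env
from scipy.optimize import least_squares
d=np.load("pics/w3.npz");p={"camera_matrix":d["K"],"extrinsics":d["E"]}
f=lambda U:np.array([115+(U[0]+.5)/6.25-.5,51+(U[1]+.5)/6.25-.5])
print("stem",ray(p,f((355,244)),.128),"collar",ray(p,f((361.5,243)),.124))
pts=np.array([f(u) for u in [(350,107),(248,190),(268,320),(400,378)]])
def hexp(v,z=.1195,r=.0156):
    a=v[2]+np.radians(60)*np.arange(6);return np.c_[v[0]+r*np.cos(a),v[1]+r*np.sin(a),np.full(6,z)]
def res(v):
    q=proj(p,hexp(v)); D=np.linalg.norm(q[:,None]-pts,axis=2); return D.min(0)
best=min((least_squares(res,[.567,0,np.radians(a)]) for a in(0,15,30,45)),key=lambda r:r.cost)
v=best.x;print("hex",v[:2],np.degrees(v[2])%60,best.fun)
# ring
s={"ee_pos":d["ee"],"tcp_rot":d["rot"]};M=R.from_rotvec(d["rot"]).as_matrix()
img=cv2.imread("pics/w3.png")
im=cv2.resize(img[20:180,180:320],(700,800),interpolation=cv2.INTER_CUBIC)
def T(L):return proj(p,d["ee"]+np.array(L)@M.T)
print("tool z",M[:,2])
for z,r in((.0118,.0215),(-.0012,.0215),(.0118,.0143),(-.0012,.0143)):
    a=np.linspace(0,2*np.pi,7 if r<.02 else 60); rr=r/np.cos(np.pi/6) if r<.02 else r
    q=T(np.c_[.075+rr*np.cos(a),rr*np.sin(a),np.full(len(a),z)])
    cv2.polylines(im,[np.int32((q-[180,20])*5+2)],False,(0,255,0) if z>0 else (0,0,255),1)
cv2.imwrite("pics/w3r.png",im[50:650])
E
python3 nut.py
```

```text
stem [ 0.56010592 -0.00335588  0.128     ] collar [ 0.55968524 -0.0035759   0.124     ]
hex [ 0.55961957 -0.00318664] 55.561958029423046 [1.2782234  0.85229935 1.22820297 1.15704954]
tool z [-1.36306286e-03  5.46510769e-05 -9.99999070e-01]
```

View pics/w3r.png

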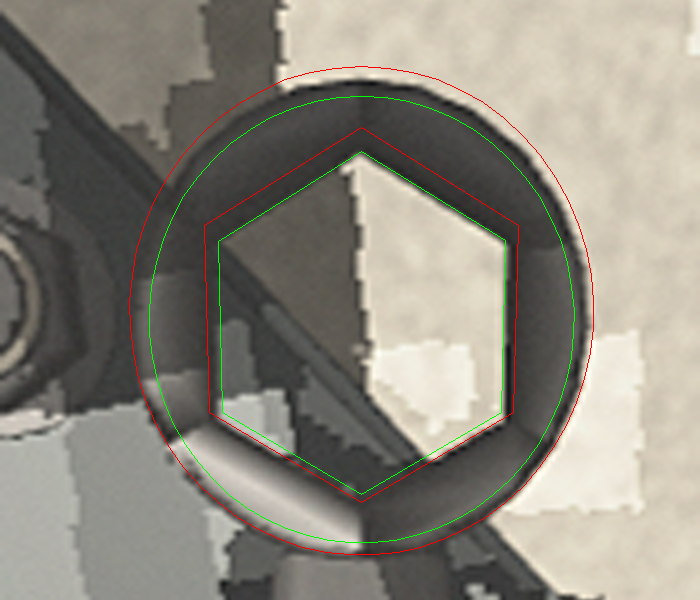

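The predicted hole overlay (green) matches the held ring to within about 1 px, so the grasp and wrist calibration agree. The nut is at about (0.560,-0.003), with a corner at about -2° in world yaw. I'll hover over it and check.

```bash
python3 -m jog '{"slide":[[0.38,-2.26,0],[0.38,-2.26,0.8],[0,0,2],[0,0,2],[0,0,0],[0,0,0],[0,0,0]],"rotation":[[0,0,0],[0,0,0],[0,0,-4],[0,0,-4],[0,0,0],[0,0,0],[0,0,0]],"grip":[1,1,1,1,1,1,1]}'
cat > hov.py <<'E'
import sys
from lib import *
from station import env
n=sys.argv[1]
s=env.sense();print(yaw(s),s["ee_pos"])
p=env.grab_frame("wrist");np.savez(f"pics/{n}.npz",K=p["camera_matrix"],E=p["extrinsics"],ee=s["ee_pos"],rot=s["tcp_rot"])
cv2.imwrite(f"pics/{n}.png",p["img"])
M=R.from_rotvec(s["tcp_rot"]).as_matrix()
c=proj(p,s["ee_pos"]+M@[.075,0,.0118])[0].astype(int);o=c-[48,36];print("origin",o)
im=cv2.resize(p["img"][o[1]:o[1]+72,o[0]:o[0]+96],(800,600),interpolation=cv2.INTER_CUBIC)
k=800/96
def dr(q,col): cv2.polylines(im,[np.int32((q-o+.5)*k)],False,col,1)
a=np.linspace(0,2*np.pi,7);b=np.linspace(0,2*np.pi,40)
r=.0143/np.cos(np.pi/6)
dr(proj(p,s["ee_pos"]+np.c_[.075+r*np.cos(a),r*np.sin(a),0*a+.0118]@M.T),(0,255,0))
nx,ny,th=map(float,sys.argv[2:5]);th=np.radians(th)
dr(proj(p,np.c_[nx+.009*np.cos(b),ny+.009*np.sin(b),0*b+.128]),(0,0,255))
dr(proj(p,np.c_[nx+.0115*np.cos(b),ny+.0115*np.sin(b),0*b+.124]),(255,0,255))
dr(proj(p,np.c_[nx+.0156*np.cos(a+th),ny+.0156*np.sin(a+th),0*a+.1195]),(255,255,0))
cv2.imwrite(f"pics/{n}c.png",im)
E
python3 hov.py h1 .5598 -.0034 -2
```

```text
clock: 8.17
ee_pos: [0.6362, -0.0071, 0.1525]
tcp_rot: [0.059, 3.139, -0.001]
ft_force: [0.5, -1.0, -3.6]
grip_width: 0.193
finger_force: 30.0
177.84969931906133 [ 0.63620209 -0.00705513  0.15250474]
origin [204  59]
```

View pics/h1c.png

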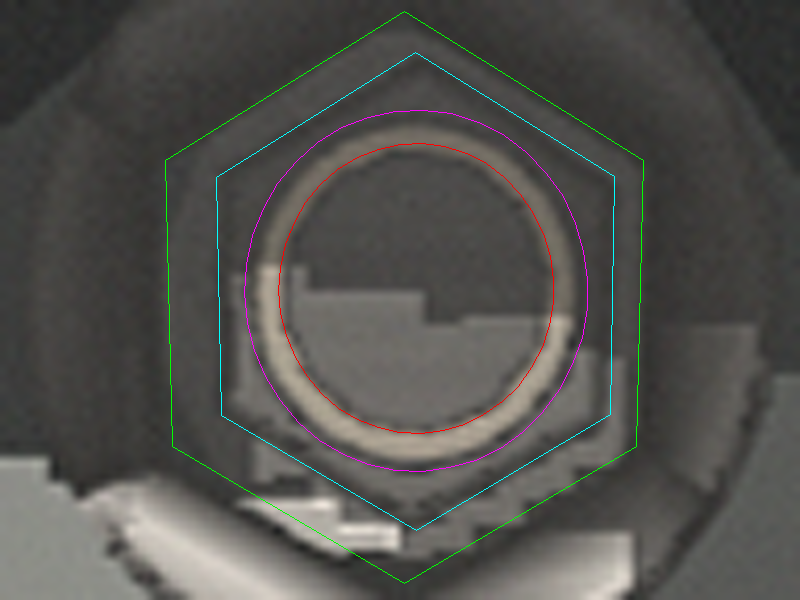

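The brass collar ring is centred at (417,291), right on the predicted nut centre. The ring hole (green) is about 1.5 mm short in tool x and 0.9 mm in tool y. I'll correct that and lower.

```bash
python3 -m jog '{"slide":[[0.15,0.09,0],[0,0,0.6],[0,0,0.6],[0,0,0.3],[0,0,0]],"rotation":[[0,0,0],[0,0,0],[0,0,0],[0,0,0],[0,0,0]],"grip":[1,1,1,1,1]}'
python3 -m jog '{"slide":[[0,0,0.3],[0,0,0.2],[0,0,0.1],[0,0,0]],"rotation":[[0,0,0],[0,0,0],[0,0,0],[0,0,0]],"grip":[1,1,1,1]}'
python3 -c "
from lib import *
from station import env
s=env.sense();print(yaw(s),s['ee_pos'],s['ft_force'],s['moment'])"
```

```text
clock: 8.63
ee_pos: [0.6335, -0.0057, 0.1348]
tcp_rot: [-0.055, -3.139, -0.001]
ft_force: [0.2, -0.6, -3.7]
grip_width: 0.196
finger_force: 30.0
clock: 8.97
ee_pos: [0.6338, -0.0058, 0.1297]
tcp_rot: [-0.055, -3.141, -0.0]
ft_force: [-0.8, -1.2, -3.2]
grip_width: 0.194
finger_force: 30.0
177.98465873180712 [ 0.63384842 -0.00575637  0.12965976] [-0.77372904 -1.16581865 -3.15469822] [ 0.04140785 -0.10560738 -0.02908685]
```

```bash
python3 -m jog '{"slide":[[0,0,0.3],[0,0,0.3],[0,0,0.1],[0,0,0]],"rotation":[[0,0,0],[0,0,0],[0,0,0],[0,0,0]],"grip":[1,1,1,1]}'
python3 -m jog '{"slide":[[0,0,0.1],[0,0,0.1],[0,0,0.1],[0,0,0]],"rotation":[[0,0,0],[0,0,0],[0,0,0],[0,0,0]],"grip":[1,1,1,1]}'
python3 -c "
from lib import *
from station import env
s=env.sense();print(yaw(s),s['ee_pos'],s['ft_force'],s['moment'])"
```

```text
clock: 9.3
ee_pos: [0.6338, -0.0057, 0.1225]
tcp_rot: [-0.055, -3.14, -0.0]
ft_force: [-0.4, 0.4, -3.7]
grip_width: 0.197
finger_force: 30.0
clock: 9.63
ee_pos: [0.6339, -0.0057, 0.1198]
tcp_rot: [-0.055, -3.141, -0.0]
ft_force: [-0.2, 0.4, -3.6]
grip_width: 0.194
finger_force: 30.0
177.98652759028914 [ 0.63389031 -0.0057442   0.11976579] [-0.21512711  0.40330003 -3.61722275] [ 0.08402167 -0.09322433 -0.03404046]
```

```bash
python3 -m jog '{"slide":[[0,0,0.05],[0,0,0.05],[0,0,0]],"rotation":[[0,0,0],[0,0,0],[0,0,0]],"grip":[1,1,1]}'
python3 -m jog '{"slide":[[0,0,0.05],[0,0,0.05],[0,0,0]],"rotation":[[0,0,0],[0,0,0],[0,0,0]],"grip":[1,1,1]}'
```

```text
clock: 9.88
ee_pos: [0.6342, -0.0058, 0.1192]
tcp_rot: [0.055, 3.14, -0.0]
ft_force: [1.3, -0.1, -2.8]
grip_width: 0.199
finger_force: 30.0
clock: 10.13
ee_pos: [0.6343, -0.0058, 0.1187]
tcp_rot: [0.055, 3.14, -0.0]
ft_force: [1.3, -0.1, 2.9]
grip_width: 0.201
finger_force: 30.0
```

```bash
python3 -m jog '{"slide":[[0.018,-0.523,0],[0.018,-0.523,0],[0.018,-0.523,0],[0.018,-0.523,0],[0.018,-0.523,0],[0,0,0]],"rotation":[[0,0,4],[0,0,4],[0,0,4],[0,0,4],[0,0,4],[0,0,0]],"grip":[1,1,1,1,1,1]}'
cat > st.py <<'E'
from lib import *
from station import env
s=env.sense();y=yaw(s);N=np.array([.5598,-.0034])
M=R.from_rotvec(s["tcp_rot"]).as_matrix()
r=s["ee_pos"][:2]-N;psi=np.degrees(np.arctan2(r[1],r[0]))
print("yaw",round(y,2),"dolly ang",round(y%360-180+55.2,1),"psi pos",round(psi+55.2,1),"r",np.linalg.norm(r).round(4),"z",s["ee_pos"][2].round(4),"nut in tool",(M.T[:2,:2]@(-r)).round(4),"Ftool",(M.T@s["ft_force"]).round(1),"mom",s["moment"].round(2))
E
python3 st.py
```

```text
clock: 10.63
ee_pos: [0.6293, -0.0314, 0.1187]
tcp_rot: [0.604, 3.08, 0.001]
ft_force: [3.9, 2.4, 1.8]
grip_width: 0.192
finger_force: 30.0
yaw 157.8 dolly ang 33.0 psi pos 33.2 r 0.0749 z 0.1187 nut in tool [ 0.0749 -0.0003] Ftool [-2.7  3.7 -1.8] mom [ 0.34 -0.69  0.1 ]
```

```bash
python3 -m jog '{"slide":[[0.018,-0.523,0],[0.018,-0.523,0],[0.018,-0.523,0],[0.018,-0.523,0],[0.018,-0.523,0],[0.018,-0.523,0],[0,0,0]],"rotation":[[0,0,4],[0,0,4],[0,0,4],[0,0,4],[0,0,4],[0,0,4],[0,0,0]],"grip":[1,1,1,1,1,1,1]}'
python3 st.py
```

```text
clock: 11.22
ee_pos: [0.6118, -0.0574, 0.1187]
tcp_rot: [1.23, 2.887, 0.002]
ft_force: [4.6, 0.5, 0.6]
grip_width: 0.194
finger_force: 30.0
yaw 133.84 dolly ang 9.0 psi pos 9.1 r 0.075 z 0.1187 nut in tool [ 0.075  -0.0001] Ftool [-2.8  3.7 -0.6] mom [ 0.16 -0.86  0.07]
```

```bash
python3 -m jog '{"slide":[[0.041,0.784,0],[0,0,0],[0,0,-0.5],[0,0,-0.7],[0,0,-0.7],[0,0,-0.7],[0,0,0]],"rotation":[[0,0,-6],[0,0,0],[0,0,0],[0,0,0],[0,0,0],[0,0,0],[0,0,0]],"grip":[1,1,1,1,1,1,1]}'
python3 -m jog '{"slide":[[0.041,0.784,0],[0.041,0.784,0],[0.041,0.784,0],[0.041,0.784,0],[0.041,0.784,0],[0.041,0.784,0],[0.041,0.784,0],[0.041,0.784,0],[0.041,0.784,0],[0.041,0.784,0],[0,0,0],[0,0,0]],"rotation":[[0,0,-6],[0,0,-6],[0,0,-6],[0,0,-6],[0,0,-6],[0,0,-6],[0,0,-6],[0,0,-6],[0,0,-6],[0,0,-6],[0,0,0],[0,0,0]],"grip":[1,1,1,1,1,1,1,1,1,1,1,1]}'
python3 st.py; python3 hov.py h2 .5598 -.0034 20
python3 - <<'E'
from lib import *
d=np.load("pics/h2.npz");im=cv2.imread("pics/h2.png");print(im[60:140,210:300].mean())
E
```

```text
clock: 11.8
ee_pos: [0.6168, -0.0515, 0.1457]
tcp_rot: [1.075, 2.95, 0.0]
ft_force: [0.5, 0.5, -3.5]
grip_width: 0.195
finger_force: 30.0
clock: 12.8
ee_pos: [0.6293, 0.0226, 0.1438]
tcp_rot: [0.541, -3.094, -0.0]
ft_force: [0.4, -1.1, -3.2]
grip_width: 0.196
finger_force: 30.0
yaw -160.17 dolly ang 75.0 psi pos 75.7 r 0.0742 z 0.1438 nut in tool [ 0.0742 -0.0009] Ftool [-0.  -1.1  3.2] mom [ 0.13 -0.1   0.  ]
-160.17256825635243 [0.62931417 0.02259881 0.14383879]
origin [204  59]
94.03851851851852
```

View pics/h2c.png

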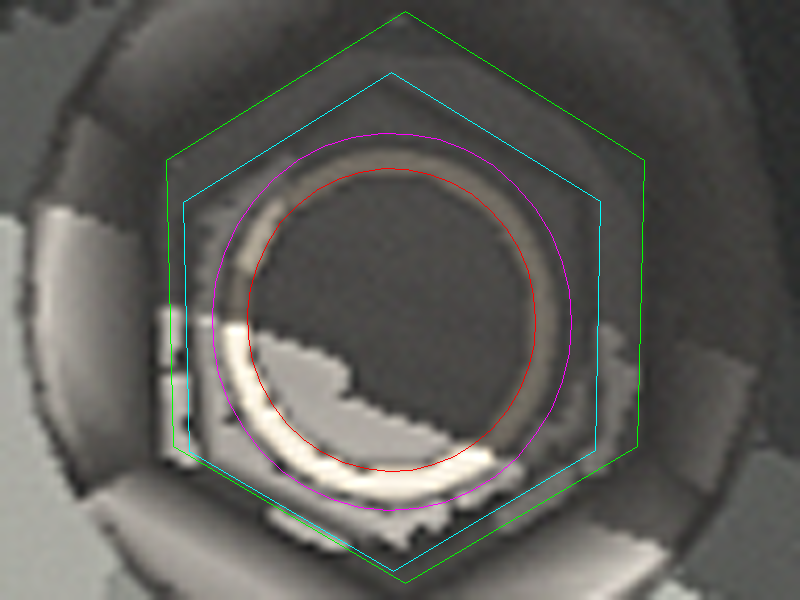

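The stem ring at (389,323) matches the prediction. The ring hole is about 1 mm off in tool y and 0.8 mm in x. I'll correct and seat it.

```bash
python3 -m jog '{"slide":[[-0.08,-0.1,0.3],[0,0,0.5],[0,0,0.4],[0,0,0.3],[0,0,0.2],[0,0,0]],"rotation":[[0,0,0],[0,0,0],[0,0,0],[0,0,0],[0,0,0],[0,0,0]],"grip":[1,1,1,1,1,1]}'
python3 st.py
```

```text
clock: 13.35
ee_pos: [0.6303, 0.0219, 0.1262]
tcp_rot: [0.544, -3.093, -0.001]
ft_force: [-1.6, 0.0, -3.8]
grip_width: 0.196
finger_force: 30.0
yaw -160.03 dolly ang 75.2 psi pos 74.9 r 0.0749 z 0.1262 nut in tool [0.0749 0.0003] Ftool [1.5 0.6 3.8] mom [ 0.11  0.03 -0.06]
```

```bash
python3 -m jog '{"slide":[[0,0,0.4],[0,0,0.25],[0,0,0.1],[0,0,0]],"rotation":[[0,0,0],[0,0,0],[0,0,0],[0,0,0]],"grip":[1,1,1,1]}'
python3 -m jog '{"slide":[[0.018,-0.523,0],[0.018,-0.523,0],[0.018,-0.523,0],[0.018,-0.523,0],[0.018,-0.523,0],[0.018,-0.523,0],[0.018,-0.523,0],[0.018,-0.523,0],[0,0,0]],"rotation":[[0,0,4],[0,0,4],[0,0,4],[0,0,4],[0,0,4],[0,0,4],[0,0,4],[0,0,4],[0,0,0]],"grip":[1,1,1,1,1,1,1,1,1]}'
python3 st.py
```

```text
clock: 13.68
ee_pos: [0.6304, 0.0219, 0.1192]
tcp_rot: [0.545, -3.093, -0.0]
ft_force: [-1.5, 0.3, -3.3]
grip_width: 0.192
finger_force: 30.0
clock: 14.43
ee_pos: [0.633, -0.0192, 0.1192]
tcp_rot: [-0.333, -3.122, -0.002]
ft_force: [-3.7, 4.1, -4.0]
grip_width: 0.197
finger_force: 30.0
yaw 167.82 dolly ang 43.0 psi pos 43.0 r 0.0749 z 0.1192 nut in tool [0.0749 0.    ] Ftool [4.5 3.2 4. ] mom [0.72 0.3  0.03]
```

```bash
python3 -m jog '{"slide":[[0.018,-0.523,0.02],[0.018,-0.523,0.02],[0.018,-0.523,0],[0.018,-0.523,0],[0.018,-0.523,0],[0.018,-0.523,0],[0.018,-0.523,0],[0.018,-0.523,0],[0.005,-0.262,0],[0,0,0]],"rotation":[[0,0,4],[0,0,4],[0,0,4],[0,0,4],[0,0,4],[0,0,4],[0,0,4],[0,0,4],[0,0,2],[0,0,0]],"grip":[1,1,1,1,1,1,1,1,1,1]}'
python3 st.py
```

```text
clock: 15.27
ee_pos: [0.6122, -0.0571, 0.1191]
tcp_rot: [-1.228, -2.892, -0.002]
ft_force: [-1.2, 5.1, -3.6]
grip_width: 0.194
finger_force: 30.1
yaw 134.0 dolly ang 9.2 psi pos 9.5 r 0.075 z 0.1191 nut in tool [ 0.075  -0.0004] Ftool [4.5 2.7 3.6] mom [ 0.8  -0.07  0.12]
```

```bash
python3 -m jog '{"slide":[[0.041,0.784,0],[0,0,0],[0,0,-0.5],[0,0,-0.7],[0,0,-0.7],[0,0,-0.7],[0,0,0]],"rotation":[[0,0,-6],[0,0,0],[0,0,0],[0,0,0],[0,0,0],[0,0,0],[0,0,0]],"grip":[1,1,1,1,1,1,1]}'
python3 -m jog '{"slide":[[0.041,0.784,0],[0.041,0.784,0],[0.041,0.784,0],[0.041,0.784,0],[0.041,0.784,0],[0.041,0.784,0],[0.041,0.784,0],[0.041,0.784,0],[0.041,0.784,0],[0.041,0.784,0],[0,0,0],[0,0,0]],"rotation":[[0,0,-6],[0,0,-6],[0,0,-6],[0,0,-6],[0,0,-6],[0,0,-6],[0,0,-6],[0,0,-6],[0,0,-6],[0,0,-6],[0,0,0],[0,0,0]],"grip":[1,1,1,1,1,1,1,1,1,1,1,1]}'
python3 st.py; python3 hov.py h3 .5598 -.0034 20
```

```text
clock: 15.85
ee_pos: [0.6135, -0.0487, 0.1423]
tcp_rot: [-1.071, -2.938, -0.003]
ft_force: [-12.7, 14.3, -16.3]
grip_width: 0.195
finger_force: 30.0
clock: 16.85
ee_pos: [0.6308, 0.0214, 0.1456]
tcp_rot: [-0.539, 3.094, -0.002]
ft_force: [-0.1, -0.4, -1.7]
grip_width: 0.196
finger_force: 30.0
yaw -160.23 dolly ang 75.0 psi pos 74.5 r 0.0752 z 0.1456 nut in tool [0.0752 0.0006] Ftool [ 0.2 -0.3  1.7] mom [0.02 0.17 0.04]
-160.2335650734087 [0.63079643 0.02144239 0.14562962]
origin [204  59]
```

```bash
python3 - <<'E'
from lib import *
a=cv2.imread("pics/h2.png",0);b=cv2.imread("pics/h3.png",0)
for n,(x0,x1,y0,y1) in {"ringleft":(205,228,70,120),"ringbottom":(215,290,115,145),"ringright":(275,305,60,130),"handle":(230,275,140,215)}.items():
    t=a[y0:y1,x0:x1];r=cv2.matchTemplate(b[y0-8:y1+8,x0-8:x1+8],t,cv2.TM_CCOEFF_NORMED)
    _,v,_,l=cv2.minMaxLoc(r)
    print(n,round(v,3),l[0]-8,l[1]-8)
o=np.array([204,59]);print("diff",cv2.absdiff(a,b)[55:150,200:305].mean())
k=np.hstack([cv2.resize(cv2.imread(f"pics/{n}.png")[45:225,195:311],(387,600),interpolation=cv2.INTER_CUBIC) for n in("h2","h3")])
cv2.imwrite("pics/cmp.png",k)
E
```

```text
ringleft 0.798 3 0
ringbottom 0.771 2 -2
ringright 0.861 0 -2
handle 0.836 1 -1
diff 17.659147869674186
```

View pics/cmp.png

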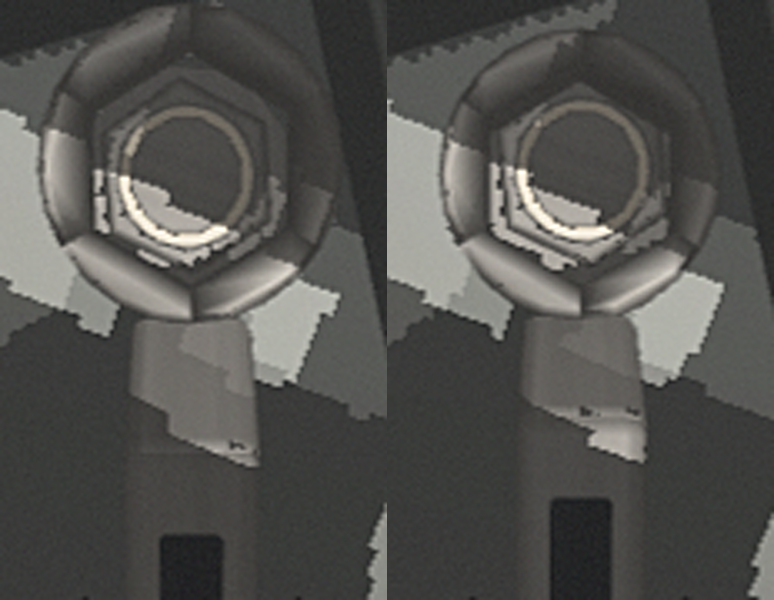

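The comparison (h2 left, h3 right) shows the ring smaller in h3, about 270 px against 290 px, and the handle slot shifted. The ring caught on the nut during the lift, so the spanner has pitched nose-down in the grip. I'll lift clear and press it flat on the open deck to level it, then measure again.

```bash
python3 -m jog '{"slide":[[0,0,-1],[0,0,-1],[0,0,-1],[-2,0,0],[-2,0,0],[-2,0,0],[0,0,1.3],[0,0,1.3],[0,0,1.3],[0,0,0.6],[0,0,0]],"rotation":[[0,0,0],[0,0,0],[0,0,0],[0,0,0],[0,0,0],[0,0,0],[0,0,0],[0,0,0],[0,0,0],[0,0,0],[0,0,0]],"grip":[1,1,1,1,1,1,1,1,1,1,1]}'
python3 -m jog '{"slide":[[0,0,0.3],[0,0,0.2],[0,0,0]],"rotation":[[0,0,0],[0,0,0],[0,0,0]],"grip":[1,1,1]}'
python3 st.py
```

```text
clock: 17.82
ee_pos: [0.6869, 0.0423, 0.1298]
tcp_rot: [0.544, -3.093, -0.0]
ft_force: [-0.2, -0.8, -2.7]
grip_width: 0.198
finger_force: 30.0
clock: 18.07
ee_pos: [0.6876, 0.0424, 0.126]
tcp_rot: [-0.545, 3.092, -0.001]
ft_force: [2.3, 0.7, -0.2]
grip_width: 0.195
finger_force: 30.0
yaw -160.02 dolly ang 75.2 psi pos 74.9 r 0.1357 z 0.126 nut in tool [0.1357 0.0006] Ftool [-2.4 -0.1  0.2] mom [ 0.13 -0.2   0.01]
```

```bash
python3 -m jog '{"slide":[[0,0,0.2],[0,0,0.2],[0,0,0]],"rotation":[[0,0,0],[0,0,0],[0,0,0]],"grip":[1,1,1]}'
python3 -m jog '{"slide":[[0,0,0.2],[0,0,0.2],[0,0,0]],"rotation":[[0,0,0],[0,0,0],[0,0,0]],"grip":[1,1,1]}'
python3 -m jog '{"slide":[[0,0,0.1],[0,0,0.1],[0,0,0]],"rotation":[[0,0,0],[0,0,0],[0,0,0]],"grip":[1,1,1]}'
python3 st.py
```

```text
clock: 18.32
ee_pos: [0.687, 0.0424, 0.1208]
tcp_rot: [0.545, -3.094, 0.0]
ft_force: [3.1, 1.2, -0.7]
grip_width: 0.194
finger_force: 30.0
clock: 18.57
ee_pos: [0.6872, 0.0423, 0.1175]
tcp_rot: [-0.545, 3.093, -0.0]
ft_force: [1.0, 0.1, 3.3]
grip_width: 0.201
finger_force: 30.0
clock: 18.82
ee_pos: [0.6873, 0.0423, 0.1174]
tcp_rot: [-0.545, 3.092, -0.001]
ft_force: [-4.2, 0.8, 13.8]
grip_width: 0.194
finger_force: 30.0
yaw -160.01 dolly ang 75.2 psi pos 74.9 r 0.1354 z 0.1174 nut in tool [0.1354 0.0007] Ftool [  3.6   2.1 -13.8] mom [0.13 0.74 0.03]
```

```bash
python3 -m jog '{"slide":[[0,0,-0.5],[0,0,-1],[0,0,-1.5],[0,0,-0.3],[0,0,0],[0,0,0]],"rotation":[[0,0,0],[0,0,0],[0,0,0],[0,0,0],[0,0,0],[0,0,0]],"grip":[1,1,1,1,1,1]}'
python3 st.py
cat > ring.py <<'E'
import sys
from lib import *
from station import env
# compare ring/handle geometry in given saved wrist frames (tool-fixed camera)
for n in sys.argv[1:]:
    if n.endswith("!"):
        n=n[:-1];s=env.sense();p=env.grab_frame("wrist");cv2.imwrite(f"pics/{n}.png",p["img"])
        np.savez(f"pics/{n}.npz",K=p["camera_matrix"],E=p["extrinsics"],ee=s["ee_pos"],rot=s["tcp_rot"])
        m=env.trace(p,"spanner")[0]; print("score",m["score"])
        cv2.imwrite(f"pics/{n}_m.png",m["pixels"].astype(np.uint8)*255)
E
python3 ring.py f1!
python3 - <<'E'
from lib import *
m=cv2.imread("pics/f1_m.png",0);im=cv2.imread("pics/f1.png",0)
rows=[(y,np.where(m[y])[0]) for y in range(40,200,8)]
for y,r in rows:
    if len(r): print(y,r[0],r[-1])
w3=cv2.imread("pics/w3.png",0)
for nm,(x0,x1,y0,y1) in {"ring":(200,305,40,150),"slot":(236,272,190,235),"slottop":(236,272,195,215)}.items():
  for ref in("w3","h1","h2","h3"):
    a=cv2.Canny(cv2.imread(f"pics/{ref}.png",0),60,140)[y0:y1,x0:x1];b=cv2.Canny(im,60,140)[y0-12:y1+12,x0-12:x1+12]
    a=cv2.GaussianBlur(a,(5,5),0);b=cv2.GaussianBlur(b,(5,5),0)
    _,v,_,l=cv2.minMaxLoc(cv2.matchTemplate(b,a,cv2.TM_CCOEFF_NORMED));print(nm,ref,round(v,2),l[0]-12,l[1]-12)
E
```

```text
clock: 19.32
ee_pos: [0.6867, 0.0424, 0.1473]
tcp_rot: [0.545, -3.093, -0.0]
ft_force: [0.1, -0.1, -4.0]
grip_width: 0.199
finger_force: 30.0
yaw -160.02 dolly ang 75.2 psi pos 75.0 r 0.1349 z 0.1473 nut in tool [0.1349 0.0004] Ftool [-0.1 -0.1  4. ] mom [ 0.12 -0.17 -0.07]
score 0.72
48 233 274
56 221 283
64 215 289
72 211 293
80 209 295
88 208 296
96 208 296
104 209 295
112 213 292
120 220 286
128 228 277
136 238 267
144 235 270
152 234 272
160 234 272
168 233 272
176 232 272
184 232 273
192 233 272
ring w3 0.24 1 -5
ring h1 0.26 1 -5
ring h2 0.43 1 -5
ring h3 0.38 -1 -4
slot w3 0.94 1 -8
slot h1 0.86 1 -8
slot h2 0.93 1 -8
slot h3 0.98 0 3
slottop w3 0.99 1 -8
slottop h1 0.98 1 -8
slottop h2 0.97 1 -8
slottop h3 0.99 0 5
```

```bash
python3 -m jog '{"slide":[[1.91,0,0],[1.91,0,0],[1.91,0,0],[0,0,0],[0,0,0]],"rotation":[[0,0,0],[0,0,0],[0,0,0],[0,0,0],[0,0,0]],"grip":[1,1,1,1,1]}'
sed -e 's/\.075+r\*np.cos(a),r\*np.sin(a),0\*a+\.0118/.0776+r*np.cos(a),.0004+r*np.sin(a),0*a+.0124/' -e 's/M@\[.075,0,.0118\]/M@[.0776,0,.0124]/' hov.py > hov2.py
python3 hov2.py h4 .5598 -.0034 20; python3 st.py
```

```text
clock: 19.83
ee_pos: [0.6328, 0.0226, 0.1478]
tcp_rot: [0.544, -3.094, -0.0]
ft_force: [-0.7, -0.5, -3.8]
grip_width: 0.197
finger_force: 30.0
-160.0482591467149 [0.63281491 0.0226117  0.14783792]
origin [204  53]
yaw -160.03 dolly ang 75.2 psi pos 74.8 r 0.0781 z 0.1479 nut in tool [0.0781 0.0005] Ftool [-0.  -0.4  3.9] mom [ 0.05 -0.12  0.02]
```

View pics/h4c.png

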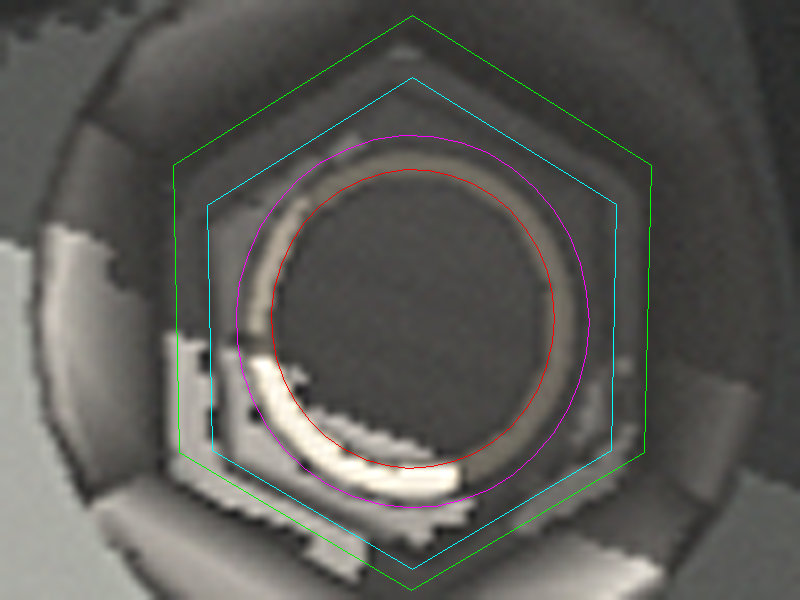

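The stem at (410,322) matches the prediction. The lit lower edges of the hole put the ring centre about 1.5 mm behind the overlay and slightly left. I'll correct by (+1.5, +0.4) mm and lower gently.

```bash
python3 -m jog '{"slide":[[0.15,0.04,0.3],[0,0,0.5],[0,0,0.4],[0,0,0.2],[0,0,0.1],[0,0,0]],"rotation":[[0,0,0],[0,0,0],[0,0,0],[0,0,0],[0,0,0],[0,0,0]],"grip":[1,1,1,1,1,1]}'
python3 st.py
python3 -m jog '{"slide":[[0,0,0.1],[0,0,0.1],[0,0,0.1],[0,0,0]],"rotation":[[0,0,0],[0,0,0],[0,0,0],[0,0,0]],"grip":[1,1,1,1]}'
python3 st.py
```

```text
clock: 20.38
ee_pos: [0.6316, 0.0227, 0.1326]
tcp_rot: [0.545, -3.093, -0.0]
ft_force: [-0.1, 0.7, -2.8]
grip_width: 0.197
finger_force: 30.0
yaw -160.01 dolly ang 75.2 psi pos 75.2 r 0.0764 z 0.1326 nut in tool [0.0764 0.    ] Ftool [-0.2  0.7  2.8] mom [ 0.16 -0.12 -0.03]
clock: 20.72
ee_pos: [0.6316, 0.0227, 0.1299]
tcp_rot: [0.545, -3.094, -0.0]
ft_force: [-0.6, 0.6, -4.6]
grip_width: 0.197
finger_force: 30.0
yaw -160.01 dolly ang 75.2 psi pos 75.2 r 0.0764 z 0.1299 nut in tool [0.0764 0.    ] Ftool [0.4 0.7 4.6] mom [ 0.07 -0.08  0.04]
```

Free of contact and entering. Continuing down.

```bash
python3 -m jog '{"slide":[[0,0,0.2],[0,0,0.2],[0,0,0.2],[0,0,0]],"rotation":[[0,0,0],[0,0,0],[0,0,0],[0,0,0]],"grip":[1,1,1,1]}'
python3 -m jog '{"slide":[[0,0,0.1],[0,0,0.1],[0,0,0.1],[0,0,0]],"rotation":[[0,0,0],[0,0,0],[0,0,0],[0,0,0]],"grip":[1,1,1,1]}'
python3 st.py
```

```text
clock: 21.05
ee_pos: [0.6316, 0.0227, 0.1236]
tcp_rot: [0.545, -3.094, -0.0]
ft_force: [-0.4, -0.3, -1.8]
grip_width: 0.195
finger_force: 30.0
clock: 21.38
ee_pos: [0.632, 0.0228, 0.1213]
tcp_rot: [-0.545, 3.093, -0.0]
ft_force: [2.3, 1.3, -1.4]
grip_width: 0.201
finger_force: 30.0
yaw -160.01 dolly ang 75.2 psi pos 75.1 r 0.0768 z 0.1213 nut in tool [0.0768 0.0001] Ftool [-2.6  0.4  1.4] mom [ 0.28 -0.3  -0.06]
```

```bash
python3 -m jog '{"slide":[[0,0,0.05],[0,0,0.05],[0,0,0]],"rotation":[[0,0,0],[0,0,0],[0,0,0]],"grip":[1,1,1]}'
python3 -m jog '{"slide":[[0.019,-0.535,0],[0.019,-0.535,0],[0.019,-0.535,0],[0.019,-0.535,0],[0.019,-0.535,0],[0.019,-0.535,0],[0.019,-0.535,0],[0.019,-0.535,0],[0.019,-0.535,0],[0.019,-0.535,0],[0.019,-0.535,0],[0,0,0]],"rotation":[[0,0,4],[0,0,4],[0,0,4],[0,0,4],[0,0,4],[0,0,4],[0,0,4],[0,0,4],[0,0,4],[0,0,4],[0,0,4],[0,0,0]],"grip":[1,1,1,1,1,1,1,1,1,1,1,1]}'
python3 st.py
```

```text
clock: 21.63
ee_pos: [0.6322, 0.0228, 0.1205]
tcp_rot: [-0.545, 3.092, -0.0]
ft_force: [4.2, 2.8, -0.3]
grip_width: 0.195
finger_force: 30.0
clock: 22.63
ee_pos: [0.6302, -0.0353, 0.1206]
tcp_rot: [0.66, 3.069, 0.001]
ft_force: [6.2, 1.3, -0.4]
grip_width: 0.192
finger_force: 30.0
yaw 155.74 dolly ang 30.9 psi pos 30.8 r 0.0773 z 0.1206 nut in tool [0.0773 0.0002] Ftool [-5.1  3.7  0.4] mom [ 0.36 -0.97 -0.02]
```

```bash
python3 -m jog '{"slide":[[0.06,-0.4,0.04],[0.01,-0.4,0.03],[0.01,-0.4,0],[0,0,0]],"rotation":[[0,0,3],[0,0,3],[0,0,3],[0,0,0]],"grip":[1,1,1,1]}'
python3 st.py
python3 -m jog '{"slide":[[0.005,-0.268,0],[0.005,-0.268,0],[0,0,0]],"rotation":[[0,0,2],[0,0,2],[0,0,0]],"grip":[1,1,1]}'
python3 st.py
```

```text
clock: 22.97
ee_pos: [0.6245, -0.0458, 0.1204]
tcp_rot: [0.896, 3.006, 0.001]
ft_force: [7.7, -0.9, 0.7]
grip_width: 0.194
finger_force: 30.0
yaw 146.8 dolly ang 22.0 psi pos 22.0 r 0.0774 z 0.1204 nut in tool [0.0774 0.    ] Ftool [-6.9  3.5 -0.7] mom [ 0.2  -1.12 -0.02]
clock: 23.22
ee_pos: [0.6216, -0.0501, 0.1204]
tcp_rot: [0.999, 2.974, 0.001]
ft_force: [7.4, -0.6, 1.4]
grip_width: 0.195
finger_force: 30.0
yaw 142.86 dolly ang 18.1 psi pos 18.1 r 0.0774 z 0.1204 nut in tool [ 0.0774 -0.0001] Ftool [-6.2  4.  -1.3] mom [ 0.15 -1.2   0.01]
```

```bash
python3 -m jog '{"slide":[[0.005,-0.268,0],[0,0,0]],"rotation":[[0,0,2],[0,0,0]],"grip":[1,1]}'
python3 st.py
python3 -m jog '{"slide":[[0.005,-0.268,0],[0,0,0]],"rotation":[[0,0,2],[0,0,0]],"grip":[1,1]}'
python3 st.py
```

```text
clock: 23.38
ee_pos: [0.6199, -0.0522, 0.1204]
tcp_rot: [1.05, 2.956, 0.001]
ft_force: [8.1, 0.5, 0.6]
grip_width: 0.195
finger_force: 30.0
yaw 140.87 dolly ang 16.1 psi pos 16.1 r 0.0774 z 0.1204 nut in tool [ 0.0774 -0.0001] Ftool [-6.   5.5 -0.5] mom [ 0.06 -1.18  0.06]
clock: 23.55
ee_pos: [0.6182, -0.0542, 0.1204]
tcp_rot: [1.102, 2.937, 0.001]
ft_force: [7.5, -0.3, 1.7]
grip_width: 0.198
finger_force: 30.0
yaw 138.88 dolly ang 14.1 psi pos 14.2 r 0.0774 z 0.1204 nut in tool [ 0.0774 -0.0002] Ftool [-5.9  4.8 -1.6] mom [ 0.09 -1.26  0.04]
```

```bash
python3 -m jog '{"slide":[[0.005,-0.268,0],[0,0,0]],"rotation":[[0,0,2],[0,0,0]],"grip":[1,1]}'
python3 st.py
python3 -m jog '{"slide":[[0.005,-0.268,0],[0,0,0]],"rotation":[[0,0,2],[0,0,0]],"grip":[1,1]}'
python3 st.py
```

```text
clock: 23.72
ee_pos: [0.6164, -0.0562, 0.1204]
tcp_rot: [1.153, 2.917, 0.001]
ft_force: [7.4, -0.9, 0.8]
grip_width: 0.198
finger_force: 30.0
yaw 136.88 dolly ang 12.1 psi pos 12.2 r 0.0775 z 0.1204 nut in tool [ 0.0775 -0.0001] Ftool [-6.   4.4 -0.8] mom [ 0.11 -1.21  0.05]
clock: 23.88
ee_pos: [0.6151, -0.0576, 0.1205]
tcp_rot: [1.203, 2.896, 0.003]
ft_force: [11.2, 2.1, 0.4]
grip_width: 0.196
finger_force: 30.1
yaw 134.89 dolly ang 10.1 psi pos 10.8 r 0.0774 z 0.1205 nut in tool [ 0.0774 -0.0009] Ftool [-6.4  9.5 -0.3] mom [ 0.57 -1.74  0.2 ]
```

```bash
python3 -m jog '{"slide":[[0.003,-0.268,0],[0,0,0]],"rotation":[[0,0,2],[0,0,0]],"grip":[1,1]}'
python3 st.py
python3 -m jog '{"slide":[[0,-0.15,0],[0,0,0],[0,0,0]],"rotation":[[0,0,1],[0,0,0],[0,0,0]],"grip":[1,1,1]}'
python3 st.py; python3 ring.py t1!
```

```text
clock: 24.05
ee_pos: [0.6129, -0.0599, 0.1205]
tcp_rot: [1.253, 2.875, 0.002]
ft_force: [9.7, 0.4, 1.3]
grip_width: 0.194
finger_force: 30.0
yaw 132.89 dolly ang 8.1 psi pos 8.4 r 0.0775 z 0.1205 nut in tool [ 0.0775 -0.0004] Ftool [-6.3  7.4 -1.3] mom [ 0.11 -1.41  0.06]
clock: 24.3
ee_pos: [0.6123, -0.0604, 0.1206]
tcp_rot: [1.275, 2.864, 0.004]
ft_force: [11.8, 2.7, 0.6]
grip_width: 0.197
finger_force: 30.1
yaw 132.0 dolly ang 7.2 psi pos 7.8 r 0.0775 z 0.1206 nut in tool [ 0.0775 -0.0009] Ftool [-5.9 10.5 -0.5] mom [ 0.56 -1.81  0.16]
score 0.63
```

```bash
python3 - <<'E'
from lib import *
for n in("f1","t1"):
    m=cv2.imread(f"pics/{n}_m.png",0)
    print(n,[(y,(np.where(m[y])[0][[0,-1]].mean())) for y in range(56,225,12) if m[y].any()], [np.ptp(np.where(m[y])[0]) for y in(72,88,96)])
a=cv2.imread("pics/t1.png",0)
for nm,(x0,x1,y0,y1) in {"slottop":(236,272,187,207)}.items():
    r=cv2.imread("pics/f1.png",0)[y0:y1,x0:x1]
    _,v,_,l=cv2.minMaxLoc(cv2.matchTemplate(a[y0-12:y1+12,x0-12:x1+12],r,cv2.TM_CCOEFF_NORMED));print(nm,round(v,2),l[0]-12,l[1]-12)
E
```

```text
f1 [(56, np.float64(252.0)), (68, np.float64(252.0)), (80, np.float64(252.0)), (92, np.float64(252.0)), (104, np.float64(252.0)), (116, np.float64(252.5)), (128, np.float64(252.5)), (140, np.float64(252.5)), (152, np.float64(253.0)), (164, np.float64(252.5)), (176, np.float64(252.0)), (188, np.float64(252.5)), (200, np.float64(252.5)), (212, np.float64(252.0)), (224, np.float64(252.0))] [np.int64(82), np.int64(88), np.int64(88)]
t1 [(56, np.float64(249.5)), (68, np.float64(250.0)), (80, np.float64(251.0)), (92, np.float64(250.5)), (104, np.float64(250.0)), (116, np.float64(250.5)), (128, np.float64(249.5)), (140, np.float64(251.0)), (152, np.float64(251.5)), (164, np.float64(250.5)), (176, np.float64(250.5)), (188, np.float64(251.0)), (200, np.float64(251.5)), (212, np.float64(251.5)), (224, np.float64(251.5))] [np.int64(87), np.int64(91), np.int64(90)]
slottop 0.97 -1 2
```

```bash
python3 -m jog '{"slide":[[0,0,0],[0,0,0]],"rotation":[[0,0,0],[0,0,0]],"grip":[1,1]}' >/dev/null; python3 st.py
python3 -m jog '{"slide":[[0,-0.13,0],[0,0,0],[0,0,0]],"rotation":[[0,0,1],[0,0,0],[0,0,0]],"grip":[1,1,1]}'>/dev/null
python3 st.py
python3 -m jog '{"slide":[[0,-0.13,0],[0,0,0],[0,0,0]],"rotation":[[0,0,1],[0,0,0],[0,0,0]],"grip":[1,1,1]}'>/dev/null
python3 st.py; python3 ring.py t2!
python3 - <<'E'
from lib import *
m=cv2.imread(f"pics/t2_m.png",0)
print([(y,(np.where(m[y])[0][[0,-1]].mean())) for y in range(56,225,24) if m[y].any()])
E
```

```text
yaw 132.0 dolly ang 7.2 psi pos 7.8 r 0.0775 z 0.1206 nut in tool [ 0.0775 -0.0009] Ftool [-6.5 10.4 -0.4] mom [ 0.5  -1.81  0.14]
yaw 131.01 dolly ang 6.2 psi pos 7.3 r 0.0775 z 0.1207 nut in tool [ 0.0774 -0.0015] Ftool [-6.1 13.3  0.9] mom [ 0.82 -2.13  0.23]
yaw 130.01 dolly ang 5.2 psi pos 6.3 r 0.0774 z 0.1207 nut in tool [ 0.0774 -0.0015] Ftool [-5.5 13.1 -0.2] mom [ 0.79 -2.16  0.34]Traceback (most recent call last):
  File "ring.py", line 9, in <module>
    m=env.trace(p,"spanner")[0]; print("score",m["score"])
      ~~~~~~~~~~~~~~~~~~~~~~^^^
IndexError: list index out of range
[ WARN:0@0.252] global loadsave.cpp:275 findDecoder imread_('pics/t2_m.png'): can't open/read file: check file path/integrity
Traceback (most recent call last):
TypeError: 'NoneType' object is not subscriptable
```

```bash
python3 -m jog '{"slide":[[0.019,0.535,0],[0.019,0.535,0],[-0.08,0,0],[0,0,0]],"rotation":[[0,0,-4],[0,0,-4],[0,0,0],[0,0,0]],"grip":[1,1,1,1]}'>/dev/null; python3 st.py
python3 -m jog '{"slide":[[0,0,-0.1],[0,0,-0.1],[0,0,0]],"rotation":[[0,0,0],[0,0,0],[0,0,0]],"grip":[1,1,1]}'>/dev/null; python3 st.py
```

```text
yaw 138.01 dolly ang 13.2 psi pos 13.4 r 0.0774 z 0.1199 nut in tool [ 0.0774 -0.0002] Ftool [-3.1  5.7 -1.4] mom [ 0.52 -0.91  0.01]
yaw 137.99 dolly ang 13.2 psi pos 13.2 r 0.077 z 0.1211 nut in tool [ 0.077  -0.0001] Ftool [-4.   6.9  6.2] mom [ 0.41 -1.2  -0.01]
```

```bash
python3 -m jog '{"slide":[[0.019,0.535,0],[0,0,0]],"rotation":[[0,0,-4],[0,0,0]],"grip":[1,1]}'>/dev/null; python3 st.py
python3 -m jog '{"slide":[[0.019,0.535,0],[0,0,0]],"rotation":[[0,0,-4],[0,0,0]],"grip":[1,1]}'>/dev/null; python3 st.py
python3 ring.py t3!
python3 - <<'E'
from lib import *
m=cv2.imread(f"pics/t3_m.png",0)
print([(y,(np.where(m[y])[0][[0,-1]].mean())) for y in range(56,225,24) if m[y].any()])
E
```

```text
yaw 142.15 dolly ang 17.3 psi pos 17.1 r 0.077 z 0.1212 nut in tool [0.077  0.0003] Ftool [-2.9  2.2  2.1] mom [ 0.1  -0.72 -0.06]
yaw 146.07 dolly ang 21.3 psi pos 21.0 r 0.0768 z 0.1212 nut in tool [0.0768 0.0004] Ftool [-2.4  1.4  3.1] mom [ 0.04 -0.47 -0.09]
score 0.64
[(56, np.float64(252.0)), (80, np.float64(252.0)), (104, np.float64(252.5)), (128, np.float64(251.5)), (152, np.float64(252.0)), (176, np.float64(252.0)), (200, np.float64(252.0)), (224, np.float64(252.5))]
```

```bash
python3 -m jog '{"slide":[[0.019,0.535,0],[0,0,0]],"rotation":[[0,0,-4],[0,0,0]],"grip":[1,1]}'>/dev/null; python3 st.py
python3 -m jog '{"slide":[[0.005,0.268,0],[0,0,0]],"rotation":[[0,0,-2],[0,0,0]],"grip":[1,1]}'>/dev/null; python3 st.py
```

```text
yaw 150.03 dolly ang 25.2 psi pos 24.8 r 0.0766 z 0.1211 nut in tool [0.0766 0.0005] Ftool [-1.   0.6  2.5] mom [ 0.01 -0.31 -0.02]
yaw 151.89 dolly ang 27.1 psi pos 26.6 r 0.0767 z 0.1212 nut in tool [0.0767 0.0006] Ftool [-2.3  0.8  2.9] mom [ 0.08 -0.43 -0.02]
```

```bash
python3 -m jog '{"slide":[[0.005,-0.268,0],[-0.05,0,0],[0,0,-0.2],[0,0,-0.2],[0,0,0]],"rotation":[[0,0,2],[0,0,0],[0,0,0],[0,0,0],[0,0,0]],"grip":[1,1,1,1,1]}'>/dev/null; python3 st.py
python3 -m jog '{"slide":[[0,0,-0.2],[0,0,-0.2],[0,0,-0.2],[0,0,0]],"rotation":[[0,0,0],[0,0,0],[0,0,0],[0,0,0]],"grip":[1,1,1,1]}'>/dev/null; python3 st.py
```

```text
yaw 149.98 dolly ang 25.2 psi pos 24.7 r 0.0772 z 0.1256 nut in tool [0.0772 0.0006] Ftool [-0.5  0.3  4.2] mom [ 0.11 -0.12 -0.06]
yaw 149.99 dolly ang 25.2 psi pos 24.8 r 0.0773 z 0.1318 nut in tool [0.0773 0.0005] Ftool [1.3 1.1 4.3] mom [ 0.17  0.   -0.05]
```

```bash
python3 -m jog '{"slide":[[0,0,-1.5],[0,0,-2],[0,0,-2],[0,0,-1.3],[0,2.5,0],[0,2.5,0],[0,0,0],[0,0,0]],"rotation":[[0,0,0],[0,0,0],[0,0,0],[0,0,0],[0,0,0],[0,0,0],[0,0,0],[0,0,0]],"grip":[1,1,1,1,1,1,1,1]}'
python3 - <<'E'
from lib import *
from station import env
s=env.sense();p=env.grab_frame("wrist");cv2.imwrite("pics/n2.png",p["img"]);np.savez("pics/n2.npz",K=p["camera_matrix"],E=p["extrinsics"],ee=s["ee_pos"],rot=s["tcp_rot"])
m=env.trace(p,"castor_nut");print([ (d["score"],d["centre"]) for d in m],yaw(s))
E
cat > fit.py <<'E'
from lib import *
from scipy.ndimage import map_coordinates
def fit(n):
    d=np.load(f"pics/{n}.npz");p={"camera_matrix":d["K"],"extrinsics":d["E"]}
    g=cv2.imread(f"pics/{n}.png",0).astype(np.float32);g=cv2.GaussianBlur(g,(0,0),.7)
    G=np.hypot(cv2.Sobel(g,cv2.CV_32F,1,0),cv2.Sobel(g,cv2.CV_32F,0,1));G=np.minimum(G,40)
    t=np.linspace(.08,.92,15)[:,None]
    out=[]
    for cx in np.arange(.5573,.5624,.0005):
     for cy in np.arange(-.0059,-.0008,.0005):
      for th in range(0,60,1):
       a=np.radians(th+60*np.arange(7));sc=0
       for z,r in((.1195,.0156),(.121,.0147)):
        V=np.c_[cx+r*np.cos(a),cy+r*np.sin(a),0*a+z]
        P=np.vstack([V[i]*(1-t)+V[i+1]*t for i in range(6)])
        q=proj(p,P);sc=max(sc,map_coordinates(G,[q[:,1],q[:,0]],order=1).mean())
       out.append((sc,cx,cy,th))
    out=np.array(out);b=out[out[:,0].argmax()]
    pr=[out[out[:,3]==th,0].max() for th in range(60)]
    print(n,"best",b.round(4),"profile/3deg",np.round(pr[::3],1))
for n in("w3","n2"): fit(n)
E
python3 fit.py
```

```text
clock: 27.93
ee_pos: [0.6517, 0.0015, 0.1991]
tcp_rot: [0.811, 3.035, -0.0]
ft_force: [0.1, -0.2, -4.2]
grip_width: 0.193
finger_force: 30.0
[(0.94, [191.6, 95.0]), (0.49, [252.7, 175.7])] 150.08105129589214
w3 best [ 3.8971e+01  5.6080e-01 -1.9000e-03  5.7000e+01] profile/3deg [38.7 38.1 37.5 36.9 36.3 35.9 35.9 36.  36.2 36.2 36.3 36.1 36.2 36.2
 36.3 36.9 37.4 38.2 38.6 39. ]
n2 best [ 3.29971e+01  5.62300e-01 -2.40000e-03  2.10000e+01] profile/3deg [31.5 31.8 31.4 31.6 31.8 32.2 32.7 33.  32.6 32.4 32.8 32.7 32.4 32.1
 31.5 30.9 30.9 31.3 31.3 31.2]
```

```bash
cat > fit2.py <<'E'
from lib import *
for n in("w3","h1","n2"):
    d=np.load(f"pics/{n}.npz");p={"camera_matrix":d["K"],"extrinsics":d["E"]}
    g=cv2.imread(f"pics/{n}.png")
    xs=np.arange(-.02,.02,.00025);X,Y=np.meshgrid(xs,xs)
    for z in(.119,.121):
        q=proj(p,np.c_[X.ravel()+.5598,Y.ravel()-.0034,0*X.ravel()+z]).astype(np.float32).reshape(X.shape+(2,))
        o=cv2.cvtColor(cv2.remap(g,q[...,0],q[...,1],cv2.INTER_CUBIC),cv2.COLOR_BGR2GRAY).astype(np.float32)
        o=cv2.GaussianBlur(o,(0,0),2)
        gx,gy=cv2.Sobel(o,cv2.CV_32F,1,0),cv2.Sobel(o,cv2.CV_32F,0,1)
        rr=np.hypot(X,Y);az=np.degrees(np.arctan2(Y,X));ori=np.degrees(np.arctan2(gy,gx))
        # gradient must be within 25 deg of radial (either sign)
        dev=(ori-az+90)%180-90
        w=np.minimum(np.hypot(gx,gy),60)*((rr>.0122)&(rr<.0165)&(abs(dev)<28))
        th=np.arange(0,60,2)
        # non-circularity: edges at constant normal: correlate ori mod 60
        h=np.array([(w*np.exp(-(((ori-30-t+30)%60-30)/5)**2/2)).sum() for t in th])
        print(n,z,"peak",th[h.argmax()],(h/h.mean()).round(2))
E
python3 fit2.py
```

```text
w3 0.119 peak 56 [1.55 1.39 1.23 1.07 0.94 0.84 0.76 0.71 0.68 0.66 0.64 0.63 0.61 0.6
 0.6  0.61 0.63 0.67 0.71 0.76 0.83 0.93 1.06 1.21 1.37 1.53 1.66 1.73
 1.73 1.67]
w3 0.121 peak 54 [1.5  1.35 1.19 1.04 0.92 0.82 0.75 0.71 0.68 0.67 0.65 0.64 0.62 0.61
 0.61 0.62 0.64 0.68 0.73 0.79 0.86 0.96 1.08 1.23 1.4  1.55 1.67 1.72
 1.71 1.63]
h1 0.119 peak 56 [2.06 1.82 1.54 1.26 1.02 0.84 0.7  0.61 0.55 0.51 0.48 0.46 0.44 0.41
 0.39 0.38 0.38 0.41 0.46 0.54 0.64 0.78 0.93 1.13 1.35 1.6  1.86 2.07
 2.19 2.19]
h1 0.121 peak 58 [2.09 1.85 1.56 1.27 1.02 0.83 0.7  0.61 0.55 0.52 0.49 0.46 0.44 0.42
 0.4  0.38 0.39 0.41 0.46 0.53 0.63 0.75 0.91 1.1  1.33 1.59 1.85 2.07
 2.21 2.21]
n2 0.119 peak 30 [0.41 0.42 0.43 0.45 0.47 0.5  0.55 0.63 0.75 0.92 1.16 1.45 1.77 2.06
 2.26 2.32 2.23 2.01 1.72 1.4  1.12 0.89 0.73 0.61 0.54 0.49 0.46 0.43
 0.41 0.41]
n2 0.121 peak 30 [0.41 0.41 0.41 0.42 0.45 0.49 0.56 0.65 0.78 0.97 1.21 1.5  1.81 2.08
 2.27 2.32 2.21 1.98 1.68 1.36 1.08 0.85 0.7  0.59 0.53 0.5  0.47 0.46
 0.44 0.43]
```

The measured hexagon corner is now at 30° world. The fully tight angle predicts 29.9°, so the nut is tight. Next is the tray.

```bash
python3 -m jog '{"slide":[[3.09,1.757,0],[3.09,1.757,0],[3.09,1.757,0],[3.09,1.757,0],[3.09,1.757,0],[3.09,1.757,0],[3.09,1.757,0],[3.09,1.757,0],[3.09,1.757,0],[3.09,1.757,0],[3.09,1.757,0],[0,0,0]],"rotation":[[0,0,0],[0,0,0],[0,0,0],[0,0,0],[0,0,0],[0,0,0],[0,0,0],[0,0,0],[0,0,0],[0,0,0],[0,0,0],[0,0,0]],"grip":[1,1,1,1,1,1,1,1,1,1,1,1]}'
python3 -m jog '{"slide":[[0,0,0],[0,0,0],[0,0,0],[0,0,0],[0,0,0],[0,0,0],[0,0,0],[0,0,0]],"rotation":[[0,0,-6.5],[0,0,-6.5],[0,0,-6.5],[0,0,-6.5],[0,0,-6.5],[0,0,-6.5],[0,0,0],[0,0,0]],"grip":[1,1,1,1,1,1,1,1]}'
python3 - <<'E'
from lib import *
from station import env
s=env.sense();print(yaw(s))
p=env.grab_frame("wrist");cv2.imwrite("pics/tr.png",p["img"])
for t,z in(("tray",.024),("small_wrench",.012)):
    for d in env.trace(p,t)[:1]:
        ys,xs=np.where(d["pixels"]);box=cv2.boxPoints(cv2.minAreaRect(np.c_[xs,ys].astype(np.float32)))
        print(t,d["score"],len(xs),[ray(p,b,z)[:2].round(3).tolist() for b in box],xs.min(),xs.max(),ys.min(),ys.max())
for n in("side","scene"):
    p=env.grab_frame(n)
    for t,z in(("tray",.024),("small_wrench",.012)):
        for d in env.trace(p,t)[:1]:
            ys,xs=np.where(d["pixels"]);h=cv2.convexHull(np.c_[xs,ys].astype(np.float32))
            W=np.array([ray(p,b[0],z)[:2] for b in h]).astype(np.float32)*1000
            r=cv2.minAreaRect(W);print(n,t,round(d["score"],2),r)
E
```

```text
clock: 29.03
ee_pos: [0.4508, 0.3417, 0.1997]
tcp_rot: [-0.807, -3.035, -0.002]
ft_force: [-0.3, 0.3, -4.1]
grip_width: 0.198
finger_force: 30.0
clock: 29.7
ee_pos: [0.4541, 0.3374, 0.1995]
tcp_rot: [-0.239, 3.132, -0.0]
ft_force: [0.3, 0.6, -4.3]
grip_width: 0.199
finger_force: 30.0
-171.2639837765004
side tray 0.97 ((451.59844970703125, 320.06268310546875), (271.245361328125, 208.66464233398438), 8.915569305419922)
side small_wrench 0.54 ((452.50750732421875, 256.0274963378906), (85.29151153564453, 19.210311889648438), 13.820839881896973)
scene tray 0.59 ((462.3582458496094, 316.9390563964844), (290.0827941894531, 202.72042846679688), 9.322456359863281)
scene small_wrench 0.97 ((479.5220947265625, 260.0780944824219), (146.77249145507812, 35.98763656616211), 5.042564868927002)
```

```bash
python3 -m jog '{"slide":[[0,0,3],[0,0,3.5],[0,0,3.5],[0,0,3],[0,0,2],[0,0,1.5],[0,0,0.8],[0,0,0],[0,0,0]],"rotation":[[0,0,0],[0,0,0],[0,0,0],[0,0,0],[0,0,0],[0,0,0],[0,0,0],[0,0,0],[0,0,0]],"grip":[1,1,1,1,1,1,1,1,1]}'
python3 -m jog '{"slide":[[0,0,0.2],[0,0,0.2],[0,0,0.1],[0,0,0]],"rotation":[[0,0,0],[0,0,0],[0,0,0],[0,0,0]],"grip":[1,1,1,1]}'
```

```text
clock: 30.9
ee_pos: [0.4542, 0.3383, 0.0269]
tcp_rot: [-0.246, 3.131, 0.0]
ft_force: [-0.0, -1.0, -3.6]
grip_width: 0.194
finger_force: 30.0
clock: 31.23
ee_pos: [0.4539, 0.3381, 0.0215]
tcp_rot: [-0.246, 3.132, 0.0]
ft_force: [0.5, 0.8, -4.5]
grip_width: 0.192
finger_force: 30.0
```

```bash
python3 -m jog '{"slide":[[0,0,0.1],[0,0,0.1],[0,0,0.1],[0,0,0]],"rotation":[[0,0,0],[0,0,0],[0,0,0],[0,0,0]],"grip":[1,1,1,1]}'
python3 -m jog '{"slide":[[0,0,0.1],[0,0,0.05],[0,0,0.05],[0,0,0]],"rotation":[[0,0,0],[0,0,0],[0,0,0],[0,0,0]],"grip":[1,1,1,1]}'
```

```text
clock: 31.57
ee_pos: [0.4537, 0.3381, 0.0181]
tcp_rot: [0.246, -3.132, 0.0]
ft_force: [1.6, -0.8, -3.7]
grip_width: 0.193
finger_force: 30.0
clock: 31.9
ee_pos: [0.4541, 0.3382, 0.0166]
tcp_rot: [-0.246, 3.131, 0.0]
ft_force: [1.0, 0.3, -1.3]
grip_width: 0.196
finger_force: 30.0
```

```bash
python3 -m jog '{"slide":[[0,0,0.05],[0,0,0],[0,0,0],[0,0,0],[0,0,0],[0,0,0],[0,0,0],[0,0,0]],"rotation":[[0,0,0],[0,0,0],[0,0,0],[0,0,0],[0,0,0],[0,0,0],[0,0,0],[0,0,0]],"grip":[1,0.1,0.1,0.1,0.1,0.1,0.1,0.1]}'
python3 -m jog '{"slide":[[0,0,-0.5],[0,0,-1],[0,0,-2],[0,0,-3],[0,0,-3],[0,0,-3],[0,0,-3],[0,0,0],[0,0,0]],"rotation":[[0,0,0],[0,0,0],[0,0,0],[0,0,0],[0,0,0],[0,0,0],[0,0,0],[0,0,0],[0,0,0]],"grip":[0.1,0.1,0.1,0.1,0.1,0.1,0.1,0.1,0.1]}'
python3 - <<'E'
from lib import *
from station import env
p=env.grab_frame("wrist");cv2.imwrite("pics/fin.png",p["img"])
d=env.trace(p,"spanner")[0];m=d["pixels"].astype(np.uint8);print(d["score"],m.sum())
cs,h=cv2.findContours(m,cv2.RETR_CCOMP,cv2.CHAIN_APPROX_NONE)
C=[]
for c,hh in zip(cs,h[0]):
    if hh[3]>=0 and cv2.contourArea(c)>60:
        o,r=cv2.minEnclosingCircle(c);C.append(ray(p,o,.012));print(cv2.contourArea(c),o,C[-1])
if len(C)==2:print(np.linalg.norm(C[0]-C[1]),(C[0]+C[1])/2)
d=np.array
for n in("scene","side"):
    p=env.grab_frame(n)
    for t in("jar","oil_can","small_wrench"):
        for q in env.trace(p,t)[:1]: print(n,t,round(q["score"],2),np.round(q["centre"],1))
E
```

```text
clock: 32.57
ee_pos: [0.4538, 0.3381, 0.0158]
tcp_rot: [0.246, -3.132, -0.0]
ft_force: [0.2, -0.0, 0.1]
grip_width: 0.446
finger_force: 0.0
clock: 33.32
ee_pos: [0.4543, 0.3384, 0.1729]
tcp_rot: [-0.246, 3.128, 0.002]
ft_force: [-0.5, -0.2, -1.3]
grip_width: 0.455
finger_force: 0.0
0.64 3489
328.5 (252.5, 239.5) [0.52532209 0.3501861  0.012     ]
719.5 (251.53353881835938, 99.99475860595703) [0.3780841  0.32587783 0.012     ]
0.14923109280503274 [0.4517031  0.33803197 0.012     ]
scene jar 0.86 [119.8 170.3]
scene oil_can 0.85 [252.4 182.2]
scene small_wrench 0.86 [342.9 271.6]
side jar 0.61 [269.6 122.9]
side small_wrench 0.77 [235.7 308.7]
```

```bash
python3 -c "
from station import env
print(env.finish_job())"
```

```text
the job is handed in; nothing more can be done
None
```

The castor nut is fully tight: its corner measured 30° against 29.9° predicted at the stop. The spanner lies flat in the tray, handed in at about 33 s. The jar, oil can and small wrench were never approached and showed no displacement in the final pictures. On the second reseat the ring caught while lifting, so I pressed the spanner flat on the deck before the last stroke.

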